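# Clear the sharpening stack

## Robot

A 6-joint arm with a two-finger parallel gripper is mounted at the origin on a cart in front of the work surface, level with it; the furniture and walls round the work are solid. World frame = base frame: x ahead of the robot, y to its left, z up, the work surface at z = 0. Lengths are in m, angles in degrees, forces in N, time in s.
With the tool pointing down it reaches from about 0.375 to 0.9 m from the base axis. Payload 3.1 kg.
Tool frame: the origin (TCP) lies on the centre line of the jaws, within the pads' length; the fingertips stand 8 mm ahead of it and the grasp point (between the pads) lies 11 mm behind it; y points along the fingers, x is the direction in which the jaws open and shut, and the axes are right-handed (so a half turn about y gives the same grasp; the last joint's range is limited). The gripper opens to 87 mm and grips with 3 to 60 N. Pads are 19 mm wide; open, the fingers measure 117 mm over their backs; the gripper's body (75 mm by 190 mm) begins 51 mm behind the grasp point.
Start: joints at [-75.143, 30.224, 82.088, -0, 67.689, -10.227], TCP at [0.265, -0.566, 0.208] pointing down, gripper open.
Joint ranges: [-176.69, 176.69], [-43.24, 126.21], [12.49, 139.97], [-82, 262], [0, 151.66], [-163.58, 163.58]. Speed limits (degrees/s): [159.86, 159.86, 180, 180, 180, 180].

## Interface

Orientations are given as a 3x3 rotation matrix whose columns are the frame's x, y, z axes.
In Python, from rig import read_state, imaging, job, spotter gives the robot as it stands.
- The arm moves only by the tool apply_moves, never from a script. Its argument "steps" is a list of rows, each an object of numbers: "x", "y", "z": the shift along the world's x, y, z in mm; "spin": the turn about the world's z in rad. In form: [{"x": .., "y": .., "z": .., "spin": ..}, ...]. A call has 1 to 12 rows; each row shifts and turns the pose as measured when the row begins; what a row does not reach is not made up. A row lasts 1/10 s, in which the tool goes at most 50 mm and 8.59 degrees, less where a joint would pass 70% of its speed; a pose out of reach is approached as far as the arm can. A call is refused whole if a number of a shift passes 50 or a number of a turn 0.15, either way. A call with a gripper value outside its range is refused whole. "grip" is the finger opening in mm, from 0 to 87, set as the call begins (left out, the last holds). The fingers move at their own pace and stop on an object; the grip force is fixed at half the most. Time passes only in rows, so rows that do not move let the fingers close. It gives the time, the measured TCP pose, the force and the opening at its end, in the units of the state.
- read_state(): the state, without advancing time (a new reading comes with each control period).
- imaging.capture(name): name is "scene" or "top" or "wrist"; returns the picture (400x640x3 uint8, red, green, blue); there is no depth.
- imaging.camera_params(name): a dict with "fov_y" (degrees; the focal length in pixels is half the picture's height over the tangent of half this angle, whatever the lens; pixels are square), "cx", "cy" (the principal point, pixels), "R" (3x3) and "t" (3): a world point X has camera coordinates R X + t. Camera axes: x right, y down, z forward; pixel columns grow to the right and rows downward; lengths in m; the calibration is good to about 2 mm. The wrist camera is an equidistant fisheye: a pixel r from the principal point sees the ray r / f radians off the axis. A picture is of the moment at which its call begins: read the wrist's pose just before it. camera_params takes no time and is no camera call; for the wrist camera it gives the pose at the moment of the call.
- job.hand_in(): hands the job in, once; it reports no verdict.
Trained networks look in the newest picture that a camera, given by its name, has taken for a name from the list of things; names that differ only in an ending like _2 or _b are one class to them, and where a whole thing is asked for, a point or a joint stands for the part that bears it (a point fixed in the world has none). Each returns a list of dicts, best first, with "score" (0 to 1); they miss things now and then, are a little off and sometimes report something else, mostly with a low value. They report only what shows in the picture. A call takes as long as a camera call. They do not tell look-alikes from the thing itself.
- spotter.cut_out(name, camera): "mask" (400x640 bool, what is visible of it) and "rect" ([left, top, width, height] in pixels, round what is visible of it).
The state is a dict: "time_s": time; "joint_positions": joint angles; "qvel": joint speeds; "tau": joint torques, N m; "position": TCP position; "tcp_rot": TCP orientation; "force": force on the tool from outside, world axes, zero at the start; "moment": the same for the moment, N m; "opening": opening from 0.0 (shut) to 1.0 (fully open).
Only numpy, scipy, OpenCV 4.12 (cv2) and the standard library are available. Lean on these libraries where they do the work, as an engineer would, in place of code of your own. Each camera call takes 0.05 s, during which the arm holds its last target.

## Task

Take the little stack on the worktop apart from the top down, lifting one thing at a time, and set each thing down (no dropping or tipping over) in the middle of its own place. The tool bit goes into both notches of the narrow rest, the hexagon nut flat on the round pad, the V-block flat on the short board with its groove up and running from stop to stop, and the oilstone flat on the long board between its end stops. Do not disturb the tools lying nearby.

Things in the scene. Friction and masses are not known exactly. Their poses are not given: they have to be found in the camera images.
- tool_bit_center (a point): square grey steel tool bit with a dark band near one end, 12 wide x 110 long x 12 high (mm); at the start it lies on top of the V-block, bridging the groove crosswise, its underside 54 mm above the worktop. This point is its centre, 6 mm above its underside. Its y axis is its long axis, z up.
- nut_center (a point): plain steel hexagon nut lying flat, 24 mm across the flats (along its x axis and every 60 degrees from it), 27 mm across the corners, 13 mm high; at the start it lies on one end of the oilstone, its underside 24 mm above the worktop. This point is its centre, 6.5 mm above its underside; z up.
- v_block_center (a point): grey steel V-block, 60 (x) x 48 (y) x 30 (z) mm, weight 0.3 to 0.55 kg; the V groove is in the top and runs along its x axis (the 60 mm way); the two 48 mm-apart flanks are flat and upright. At the start it stands on one end of the oilstone, groove along the stone, underside 24 mm above the worktop. This point is its centre, 15 mm above its underside; z up.
- oilstone_center (a point): oilstone, a flat brick with brown upper and dark grey lower half, 45 wide (x) x 125 long (y) x 24 high (z) mm, weight 0.25 to 0.4 kg; the bottom of the stack, flat on the worktop. This point is its centre, 12 mm above its underside; z up.
- bit_rest: fixed rest of dark wood for the tool bit: a narrow base 30 x 100 x 5 mm with two notched posts across it, 38 mm either side of the middle along its y axis (each 44 mm wide, 10 mm thick, 23 mm high). The flat notch floors are 14 mm above the worktop, 28 mm wide between ears 9 mm high; a bit lies in both notches along y. Origin: middle of the underside, on the worktop; z up.
- nut_pad: fixed round parts pad of dark steel with a black rubber face, flat top, 60 mm in diameter (54 mm at the top) and 8 mm high, no rim. Origin: middle of the underside, on the worktop; z up.
- block_board: short fixed storage board of dark wood for the V-block, 60 (x) x 100 (y) mm, surface 6 mm above the worktop, with a stop across each end (12 mm thick, 14 mm high over the worktop), 76 mm clear between the stops along y, open at both long sides. Origin: middle of the underside, on the worktop; z up.
- stone_board: long fixed storage board of dark wood for the oilstone, 60 (x) x 165 (y) mm, surface 6 mm above the worktop, with a stop across each end (12 mm thick, 14 mm high over the worktop), 141 mm clear between the stops along y, open at both long sides. Origin: middle of the underside, on the worktop; z up.
There are look-alikes about, which are no part of the job. Leave any pink or red look-alike of the part that bears oilstone_center alone.

How it is judged:
By the outcome, as a careful person would: the job done as asked, in the order asked, and still so for the second after the job is handed in, with the robot touching nothing.
It also fails if it takes over 112 s, if anything falls off the work surface, if the arm or the gripper's body presses on something with over 40 N, if the wrist force passes 120 N, or if a joint passes its speed limit or range.

## Working session

There is one attempt and no reset: what is moved stays moved. The work goes in short steps, Python scripts to look and compute and a tool call to move; the robot and the scene stay as the last step left them, time stands still between calls to the robot, and variables do not carry over. Pictures are saved under pics/ and viewed, and the job is handed in when it is done.

Besides the shell and the picture viewer there is one more tool, called as name([rows], argument=value, ...), one row to a line, values as JSON. apply_moves: Moves the arm, as the interface text tells. Its arguments: {"type":"object","properties":{"steps":{"type":"array"},"grip":{"type":"number"}},"required":["steps"]}

```bash
mkdir -p pics; ls; cat > h.py <<'E'
import numpy as np, cv2
from rig import read_state, imaging, job, spotter
def save(n,im,crop=None,s=1):
    if crop: l,t,w,h=crop; im=im[t:t+h,l:l+w]
    im=cv2.resize(im,None,fx=s,fy=s,interpolation=cv2.INTER_CUBIC)
    cv2.imwrite('pics/'+n,im[:,:,::-1])
def P(name):
    p=imaging.camera_params(name); p['R']=np.array(p['R']);p['t']=np.array(p['t']); p['f']=200/np.tan(np.radians(p['fov_y'])/2); return p
def ray(p,uv,fish=False):
    d=np.array([uv[0]-p['cx'],uv[1]-p['cy']])/p['f']
    if fish:
        r=np.hypot(*d); k=np.sin(r)/r if r>1e-9 else 1
        v=np.array([d[0]*k,d[1]*k,np.cos(r)])
    else: v=np.array([d[0],d[1],1.])
    return -p['R'].T@p['t'], p['R'].T@v
def onz(p,uv,z,fish=False):
    o,v=ray(p,uv,fish); return o+v*(z-o[2])/v[2]
def proj(p,X,fish=False):
    c=p['R']@np.asarray(X,float)+p['t']
    if fish:
        r=np.hypot(c[0],c[1]); th=np.arctan2(r,c[2]); k=th/r*p['f'] if r>1e-9 else 0
        return np.array([p['cx']+c[0]*k,p['cy']+c[1]*k])
    return np.array([p['cx']+c[0]/c[2]*p['f'],p['cy']+c[1]/c[2]*p['f']])
E
python3 - <<'E'
from h import *
s=read_state(); print(s)
for n in ['scene','top','wrist']:
    im=imaging.capture(n); save(n+'0.png',im); p=P(n); print(n,p['f'],p['cx'],p['cy'],-p['R'].T@p['t'],p['R'].round(3).tolist()); np.save(n+'0.npy',im)
E
```

```text
pics
{'time_s': 0.0, 'joint_positions': array([-7.51421257e+01,  3.02798096e+01,  8.21559258e+01, -1.62989573e-03,
        6.76883010e+01, -1.02264356e+01]), 'qvel': array([-0.01641802,  0.01596774,  0.01191774,  0.02085288, -0.02625915,
        0.00995727]), 'tau': array([-1.30293383e-04, -4.40041959e+01, -1.76596624e+01,  6.34090765e-02,
        5.82580583e-02, -1.63943096e-04]), 'position': array([ 0.26479948, -0.56529543,  0.20656517]), 'tcp_rot': array([[ 4.23960609e-01, -5.80550908e-04,  9.05680443e-01],
       [-9.05678112e-01,  2.08571180e-03,  4.23960855e-01],
       [-2.13511925e-03, -9.99997656e-01,  3.58467395e-04]]), 'force': array([-0.00452765,  0.25197385,  0.56656247]), 'moment': array([0.06286304, 0.03119634, 0.04138361]), 'opening': 1.0046408582989343}
scene 518.1312581322247 323.951250254358 199.24563451776478 [-0.56651945  0.52638827  1.06409379] [[-0.475, -0.879, -0.021], [-0.55, 0.315, -0.773], [0.687, -0.356, -0.634]]
top 411.29243857502206 319.32982881236757 197.0095538700944 [ 0.4175456  -0.05793708  1.13460091] [[-0.012, -1.0, -0.016], [-0.995, 0.014, -0.103], [0.103, 0.015, -0.995]]
wrist 309.70691628693146 320.3704198731679 195.12664041183677 [ 0.33233167 -0.53434498  0.38467888] [[0.424, -0.906, -0.002], [-0.873, -0.409, 0.266], [-0.242, -0.111, -0.964]]
```

View pics/scene0.png

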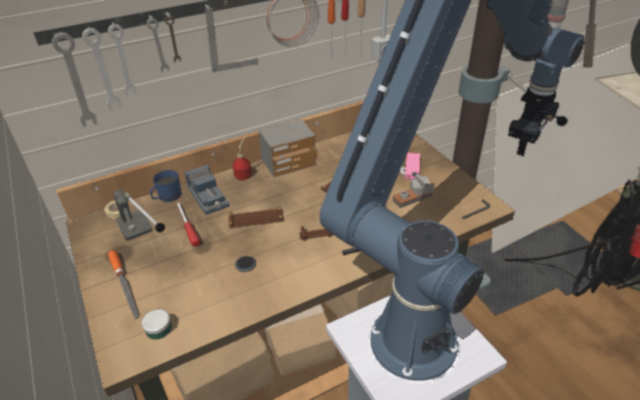

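View pics/top0.png

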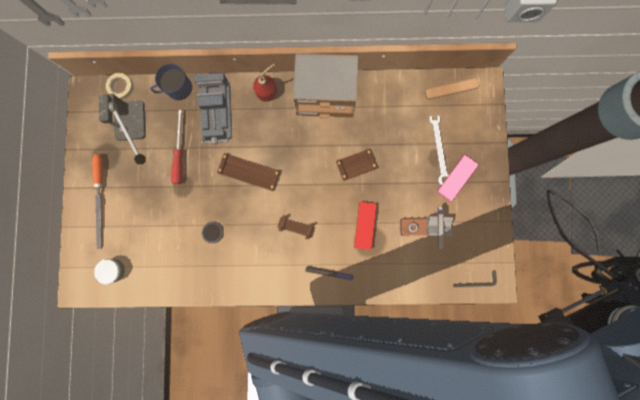

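View pics/wrist0.png

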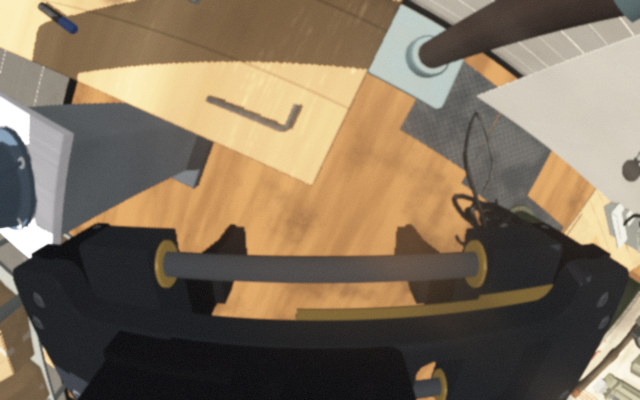

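The top view shows the stack at about (427,226). The pink (458,178) and red (366,225) bricks are look-alikes. The bit rest is at (297,226), the pad at (213,232), the short board at (357,164) and the long board at (249,171).

```bash
python3 - <<'E'
from h import *
im=imaging.capture('top'); p=P('top')
save('c1.png',im,(385,185,90,75),8)
save('c2.png',im,(190,135,200,120),4)
zs=dict(tool_bit_center=.06,nut_center=.037,v_block_center=.054,oilstone_center=.024,bit_rest=.02,nut_pad=.008,block_board=.006,stone_board=.006)
for n,z in zs.items():
    for d in spotter.cut_out(n,'top')[:3]:
        m=d['mask'].astype(np.uint8); ys,xs=np.nonzero(m)
        c,wh,a=cv2.minAreaRect(np.stack([xs,ys],1).astype(np.float32))
        bx=cv2.boxPoints((c,wh,a))
        W=np.array([onz(p,b,z)[:2] for b in bx])
        e=np.roll(W,-1,0)-W
        L=np.hypot(*e.T); k=L.argmax()
        print(n,round(d['score'],2),d['rect'],'rectc',np.round(c,1),'W',onz(p,c,z)[:2].round(4),'mean',onz(p,(xs.mean(),ys.mean()),z)[:2].round(4),'len',L[:2].round(3),'longdir',np.degrees(np.arctan2(e[k,1],e[k,0])).round(1)%180)
E
```

```text
tool_bit_center 0.68 [436.3, 203.8, 7.6, 45.7] rectc [440.5 228. ] W [ 0.4437 -0.3552] mean [ 0.4412 -0.3541] len [0.018 0.109] longdir 177.6
nut_center 0.47 [277.5, 213.1, 38.3, 26.4] rectc [296.  227.4] W [0.4507 0.0216] mean [0.4505 0.0216] len [0.042 0.096] longdir 72.2
v_block_center 0.6 [426.1, 213.3, 28.7, 26.2] rectc [439.1 226.8] W [ 0.4471 -0.3533] mean [ 0.4465 -0.3507] len [0.049 0.072] longdir 83.5
v_block_center 0.17 [438.0, 205.3, 5.4, 44.0] rectc [440.5 228. ] W [ 0.4438 -0.3569] mean [ 0.4433 -0.3561] len [0.013 0.104] longdir 177.6
oilstone_center 0.76 [399.9, 217.7, 28.4, 22.2] rectc [413. 227.] W [ 0.4481 -0.2918] mean [ 0.4488 -0.2933] len [0.07  0.043] longdir 89.3
oilstone_center 0.66 [354.7, 204.5, 21.0, 46.3] rectc [364.9 225.9] W [ 0.4527 -0.163 ] mean [ 0.4517 -0.1634] len [0.125 0.046] longdir 174.0
oilstone_center 0.61 [437.8, 155.2, 41.6, 45.1] rectc [457.3 178.7] W [ 0.5774 -0.4162] mean [ 0.5773 -0.4156] len [0.129 0.046] longdir 142.0
nut_pad 0.92 [199.0, 221.0, 23.2, 25.1] rectc [212.5 232.5] W [0.4404 0.253 ] mean [0.4409 0.2528] len [0.058 0.057] longdir 89.3
block_board 0.92 [337.2, 151.1, 39.7, 29.3] rectc [356.5 164.8] W [ 0.6228 -0.1452] mean [ 0.6226 -0.1452] len [0.102 0.062] longdir 110.2
block_board 0.19 [410.0, 225.3, 7.9, 9.5] rectc [412.3 227.8] W [ 0.4466 -0.2935] mean [ 0.4468 -0.2944] len [0.025 0.023] longdir 133.7
stone_board 0.61 [219.5, 152.7, 61.6, 34.7] rectc [248.4 171.9] W [0.6073 0.1556] mean [0.6072 0.1561] len [0.064 0.173] longdir 71.5
```

View pics/c1.png

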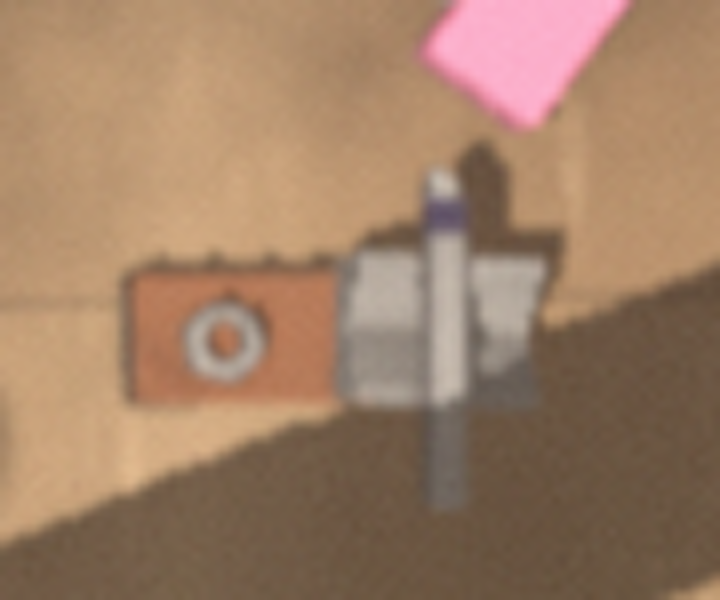

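View pics/c2.png

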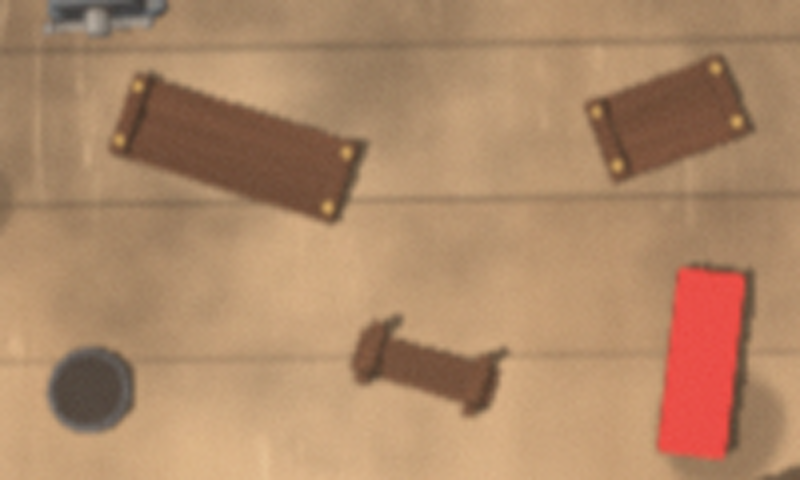

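apply_moves([
  {"x":23,"y":40,"z":5,"spin":-0.08},
  {"x":23,"y":40,"z":5,"spin":-0.08},
  {"x":23,"y":40,"z":5,"spin":-0.08},
  {"x":23,"y":40,"z":0,"spin":-0.08},
  {"x":23,"y":40,"z":0,"spin":-0.08},
  {"x":20,"y":35,"z":0,"spin":-0.04},
  {},
  {},
])

```text
invalid input at $.steps[6]: expected keys x, y, z, spin
```

```bash
python3 - <<'E'
from h import *
s=read_state(); print(s['time_s'],s['position'],s['tcp_rot'].round(3).tolist(),s['joint_positions'].round(1))
p=P('wrist'); im=imaging.capture('wrist'); save('w1.png',im); np.save('w1.npy',im)
np.savez('w1p.npz',**{k:p[k] for k in ['R','t','f','cx','cy']})
E
```

```text
0.6 [ 0.26497229 -0.56601349  0.20754684] [[0.424, -0.0, 0.906], [-0.906, -0.0, 0.424], [0.0, -1.0, -0.0]] [-75.1  30.2  82.1  -0.   67.7 -10.2]
```

View pics/w1.png

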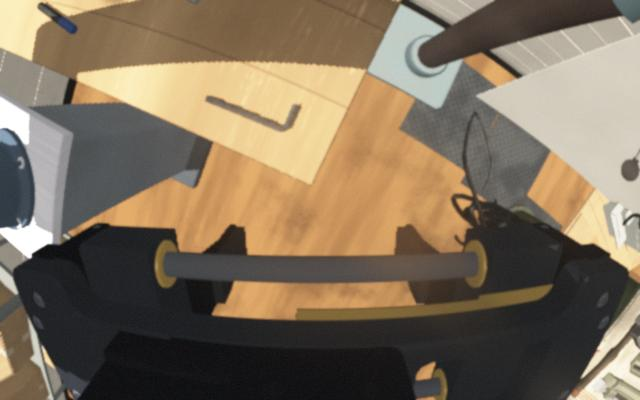

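The move was refused because every row needs all four keys. I'll send it again.

apply_moves([
  {"x":23,"y":40,"z":5,"spin":-0.08},
  {"x":23,"y":40,"z":5,"spin":-0.08},
  {"x":23,"y":40,"z":5,"spin":-0.08},
  {"x":23,"y":40,"z":0,"spin":-0.08},
  {"x":23,"y":40,"z":0,"spin":-0.08},
  {"x":20,"y":35,"z":0,"spin":-0.04},
  {"x":0,"y":0,"z":0,"spin":0},
  {"x":0,"y":0,"z":0,"spin":0},
])

```text
time_s: 1.45
position: [0.4026, -0.3252, 0.2239]
tcp_rot: [[-0.024, 0.001, 1.0], [-1.0, -0.006, -0.024], [0.006, -1.0, 0.001]]
force: [-0.4, -0.1, -1.1]
opening: 1.001
```

```bash
python3 - <<'E'
from h import *
s=read_state(); print(s['time_s'],s['position'],s['tcp_rot'].round(3).tolist(),s['joint_positions'].round(1))
p=P('wrist'); im=imaging.capture('wrist'); save('w1.png',im); np.save('w1.npy',im)
np.savez('w1p.npz',**{k:p[k] for k in ['R','t','f','cx','cy']})
E
```

```text
1.45 [ 0.40255799 -0.32518293  0.22393337] [[-0.024, 0.001, 1.0], [-1.0, -0.006, -0.024], [0.006, -1.0, 0.001]] [-51.2  20.6  96.5  -0.2  62.6  40.2]
```

View pics/w1.png

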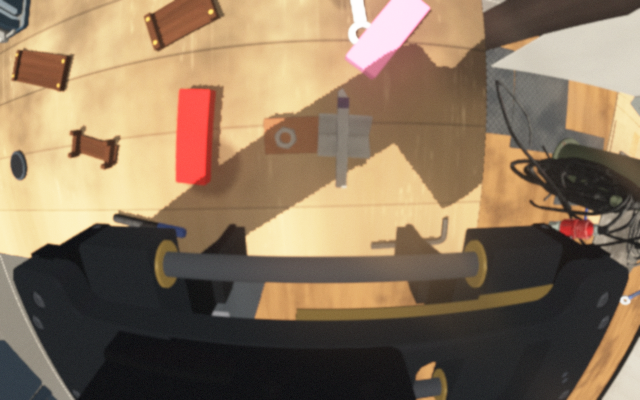

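apply_moves([
  {"x":-8,"y":-5,"z":-30,"spin":0},
  {"x":-7,"y":-5,"z":-30,"spin":-0.02},
  {"x":0,"y":0,"z":-20,"spin":0},
  {"x":0,"y":0,"z":0,"spin":0},
  {"x":0,"y":0,"z":0,"spin":0},
])

```text
time_s: 2.0
position: [0.3859, -0.3444, 0.1434]
tcp_rot: [[-0.053, 0.005, 0.999], [-0.999, -0.013, -0.052], [0.012, -1.0, 0.006]]
force: [0.1, 0.0, 0.2]
opening: 0.997
```

```bash
python3 - <<'E'
from h import *
s=read_state(); print(s['time_s'],s['position'],s['tcp_rot'].round(3).tolist())
p=P('wrist'); im=imaging.capture('wrist'); np.save('w2.npy',im)
np.savez('w2p.npz',**{k:p[k] for k in ['R','t','f','cx','cy']})
# rectified top-down view on plane z=0.054, 0.3 mm px
def rect(im,p,z,x0,x1,y0,y1,mm):
    xs=np.arange(x1,x0,-mm/1e3); ys=np.arange(y1,y0,-mm/1e3)
    M=np.zeros((len(xs),len(ys),2),np.float32)
    for i,x in enumerate(xs):
        for j,y in enumerate(ys): M[i,j]=proj(p,(x,y,z),True)
    return cv2.remap(im,M,None,cv2.INTER_CUBIC)
for z in (.066,.024):
    o=rect(im,p,z,.36,.54,-.44,-.22,.4); o=np.ascontiguousarray(o)
    # grid ticks each 20mm
    o=cv2.resize(o,None,fx=1.4,fy=1.4)
    for k in range(12): cv2.line(o,(int(k*20/.4*1.4),0),(int(k*20/.4*1.4),6),(0,255,0),1)
    for k in range(10): cv2.line(o,(0,int(k*20/.4*1.4)),(6,int(k*20/.4*1.4)),(0,255,0),1)
    save('r_%d.png'%(z*1000),o)
save('w2.png',im)
E
```

```text
2.0 [ 0.385865   -0.34438227  0.14336898] [[-0.053, 0.005, 0.999], [-0.999, -0.013, -0.052], [0.012, -1.0, 0.006]]
```

View pics/w2.png

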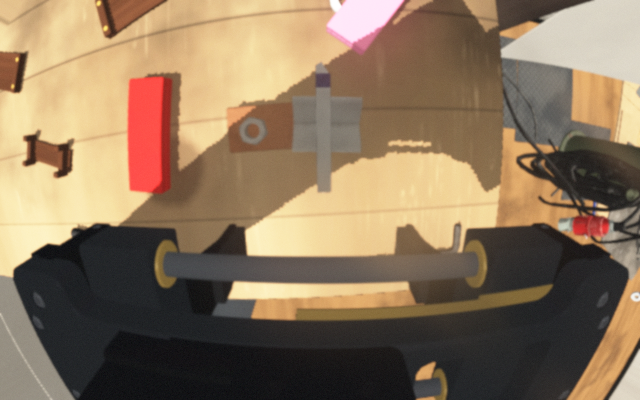

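View pics/r_66.png

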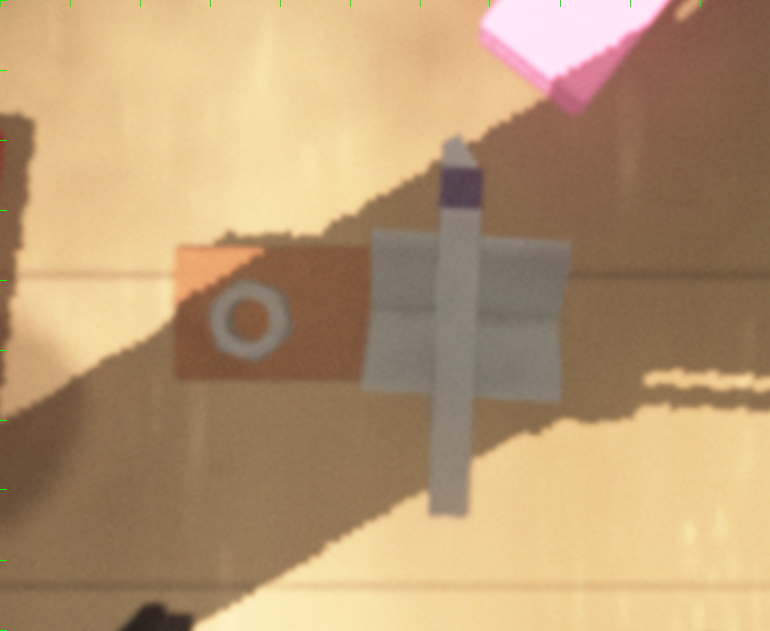

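View pics/r_24.png

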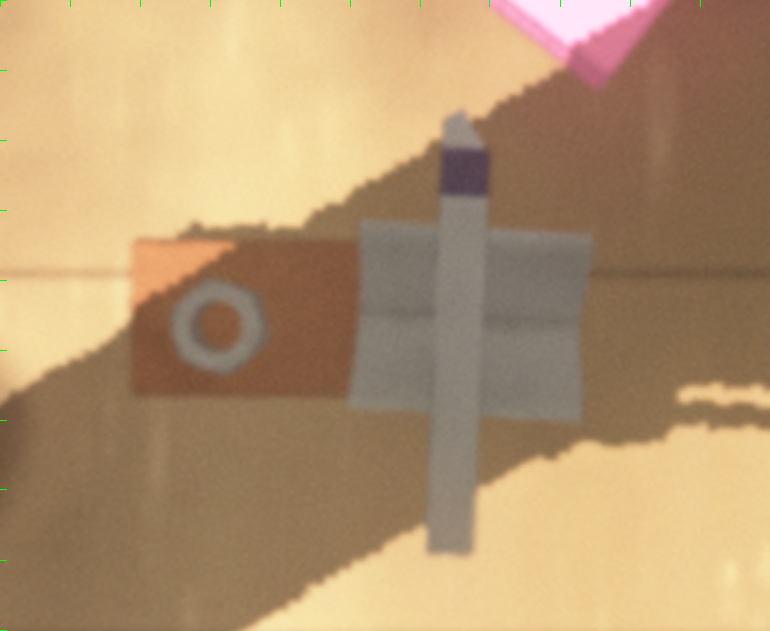

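apply_moves([
  {"x":30,"y":-3,"z":-10,"spin":0.016},
  {"x":30,"y":-3,"z":-30,"spin":0},
  {"x":1,"y":0,"z":-10,"spin":0},
  {"x":0,"y":0,"z":0,"spin":0},
  {"x":0,"y":0,"z":0,"spin":0},
])

```text
time_s: 2.55
position: [0.4502, -0.356, 0.0984]
tcp_rot: [[-0.038, 0.012, 0.999], [-0.999, -0.022, -0.038], [0.022, -1.0, 0.013]]
force: [0.2, -0.6, 0.3]
opening: 1.002
```

```bash
cat >> h.py <<'E'
def rect(im,p,z,x0,x1,y0,y1,mm,fish=True):
    xs=np.arange(x1,x0,-mm/1e3); ys=np.arange(y1,y0,-mm/1e3)
    M=np.zeros((len(xs),len(ys),2),np.float32)
    for i,x in enumerate(xs):
        for j,y in enumerate(ys): M[i,j]=proj(p,(x,y,z),fish)
    return np.ascontiguousarray(cv2.remap(im,M,None,cv2.INTER_CUBIC))
E
python3 - <<'E'
from h import *
s=read_state(); print(s['time_s'],s['position'],s['tcp_rot'].round(3).tolist())
im=imaging.capture('wrist'); save('w3.png',im)
E
```

```text
2.55 [ 0.45023815 -0.35596782  0.09843182] [[-0.038, 0.012, 0.999], [-0.999, -0.022, -0.038], [0.022, -1.0, 0.013]]
```

View pics/w3.png

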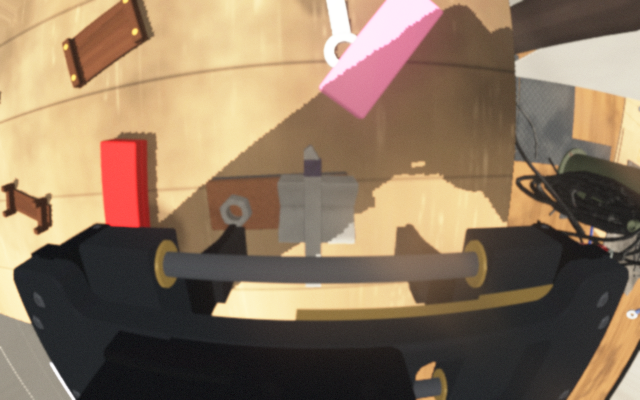

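apply_moves([
  {"x":0,"y":0,"z":0,"spin":0},
  {"x":0,"y":0,"z":0,"spin":0},
])

```text
time_s: 2.8
position: [0.4493, -0.3565, 0.1007]
tcp_rot: [[-0.04, 0.014, 0.999], [-0.999, -0.024, -0.039], [0.024, -1.0, 0.015]]
force: [-0.0, -0.5, 0.8]
opening: 0.994
```

```bash
python3 - <<'E'
from h import *
s=read_state(); print(s['time_s'],s['position'],s['tcp_rot'].round(4).tolist(),s['joint_positions'].round(2),s['qvel'].round(2))
E
```

```text
2.8 [ 0.44932401 -0.35648018  0.10073596] [[-0.0396, 0.0136, 0.9991], [-0.9989, -0.0244, -0.0393], [0.0238, -0.9996, 0.0145]] [-49.41  34.05  96.23  -0.43  48.15  43.14] [-0.28 -1.09  0.28  0.02  0.32 -0.1 ]
```

apply_moves([
  {"x":0,"y":5,"z":-5,"spin":0},
  {"x":0,"y":0,"z":0,"spin":0},
])

```text
time_s: 3.0
position: [0.4489, -0.3515, 0.0967]
tcp_rot: [[-0.041, 0.015, 0.999], [-0.999, -0.026, -0.04], [0.025, -1.0, 0.016]]
force: [-0.5, 0.3, -0.3]
opening: 1.0
```

```bash
python3 - <<'E'
from h import *
s=read_state(); print(s['time_s'],s['position'],s['tcp_rot'].round(4).tolist(),s['joint_positions'].round(2),s['qvel'].round(2))
E
```

```text
3.0 [ 0.44885398 -0.35145531  0.09665791] [[-0.0406, 0.0145, 0.9991], [-0.9989, -0.0255, -0.0402], [0.0249, -0.9996, 0.0155]] [-49.1   34.19  96.95  -0.45  47.21  43.52] [-0.51 -1.03 -1.32 -0.32 -0.34 -0.19]
```

apply_moves([
  {"x":0,"y":0,"z":0,"spin":0},
  {"x":0,"y":0,"z":0,"spin":0},
  {"x":0,"y":0,"z":0,"spin":0},
  {"x":0,"y":0,"z":0,"spin":0},
  {"x":0,"y":0,"z":0,"spin":0},
  {"x":0,"y":0,"z":0,"spin":0},
])

```text
time_s: 3.6
position: [0.4488, -0.3513, 0.0967]
tcp_rot: [[-0.04, 0.015, 0.999], [-0.999, -0.026, -0.04], [0.025, -1.0, 0.016]]
force: [0.1, 0.1, 0.7]
opening: 1.004
```

```bash
python3 - <<'E'
from h import *
for i in range(3):
    s=read_state(); print(s['time_s'],s['position'],s['tcp_rot'].round(4).tolist(),s['joint_positions'].round(3),s['qvel'].round(2))
E
```

```text
3.6 [ 0.44883781 -0.35131803  0.09667598] [[-0.0403, 0.0145, 0.9991], [-0.9989, -0.0256, -0.0399], [0.025, -0.9996, 0.0155]] [-49.091  34.177  96.97   -0.453  47.201  43.513] [-0.02  0.01 -0.13  0.06  0.08 -0.07]
3.6 [ 0.44883781 -0.35131803  0.09667598] [[-0.0403, 0.0145, 0.9991], [-0.9989, -0.0256, -0.0399], [0.025, -0.9996, 0.0155]] [-49.091  34.177  96.97   -0.453  47.201  43.513] [-0.02  0.01 -0.13  0.06  0.08 -0.07]
3.6 [ 0.44883781 -0.35131803  0.09667598] [[-0.0403, 0.0145, 0.9991], [-0.9989, -0.0256, -0.0399], [0.025, -0.9996, 0.0155]] [-49.091  34.177  96.97   -0.453  47.201  43.513] [-0.02  0.01 -0.13  0.06  0.08 -0.07]
```

apply_moves([
  {"x":-1,"y":1,"z":-18,"spin":0.003},
  {"x":0,"y":0,"z":-13,"spin":0},
  {"x":0,"y":0,"z":0,"spin":0},
  {"x":0,"y":0,"z":0,"spin":0},
])

```text
time_s: 4.0
position: [0.4484, -0.351, 0.065]
tcp_rot: [[-0.037, 0.016, 0.999], [-0.999, -0.027, -0.037], [0.026, -1.0, 0.017]]
force: [0.3, 0.3, -0.4]
opening: 1.0
```

apply_moves([
  {"x":0,"y":0,"z":0,"spin":0},
  {"x":0,"y":0,"z":0,"spin":0},
  {"x":0,"y":0,"z":0,"spin":0},
  {"x":0,"y":0,"z":0,"spin":0},
  {"x":0,"y":0,"z":0,"spin":0},
  {"x":0,"y":0,"z":0,"spin":0},
  {"x":0,"y":0,"z":0,"spin":0},
  {"x":0,"y":0,"z":0,"spin":0},
], grip=5)

```text
time_s: 4.8
position: [0.4495, -0.3521, 0.067]
tcp_rot: [[-0.038, 0.018, 0.999], [-0.999, -0.03, -0.037], [0.029, -0.999, 0.019]]
force: [0.0, -0.8, -0.0]
opening: 0.351
```

```bash
python3 - <<'E'
from h import *
s=read_state(); print(s['time_s'],s['position'],s['force'],s['opening']*87)
im=imaging.capture('wrist'); save('w4.png',im)
E
```

```text
4.8 [ 0.44947355 -0.35209578  0.06697791] [ 0.00929049 -0.84228448 -0.001993  ] 30.4973096743911
```

View pics/w4.png

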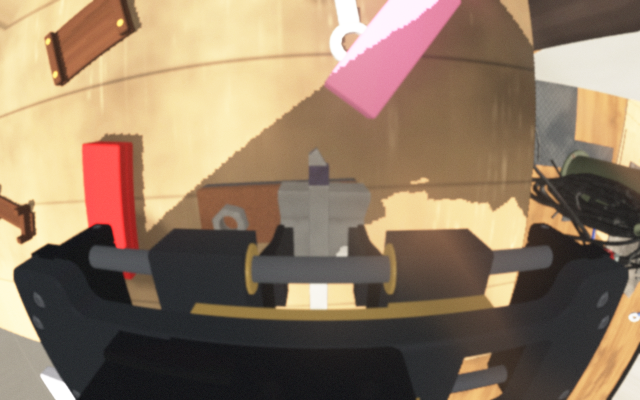

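apply_moves([
  {"x":-1,"y":1,"z":-2,"spin":0},
  {"x":0,"y":0,"z":-1,"spin":0},
  {"x":0,"y":0,"z":0,"spin":0},
  {"x":0,"y":0,"z":0,"spin":0},
  {"x":0,"y":0,"z":0,"spin":0},
  {"x":0,"y":0,"z":0,"spin":0},
])

```text
time_s: 5.45
position: [0.4482, -0.3508, 0.0635]
tcp_rot: [[-0.037, 0.018, 0.999], [-0.999, -0.029, -0.037], [0.028, -0.999, 0.019]]
force: [-0.1, 0.4, -0.1]
opening: 0.059
```

```bash
python3 - <<'E'
from h import *
s=read_state(); print(s['time_s'],s['position'],s['force'],s['opening']*87)
im=imaging.capture('wrist'); save('w5.png',im,(180,130,260,170),3)
im=imaging.capture('scene'); save('s5.png',im,(360,140,120,80),6)
E
```

```text
5.45 [ 0.44822467 -0.35081969  0.06346737] [-0.11144619  0.41341603 -0.09570948] 5.160283875132238
```

View pics/w5.png

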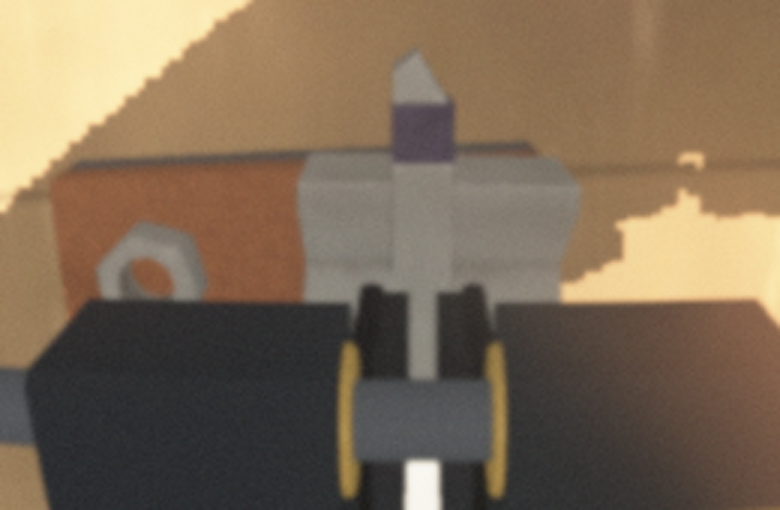

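View pics/s5.png

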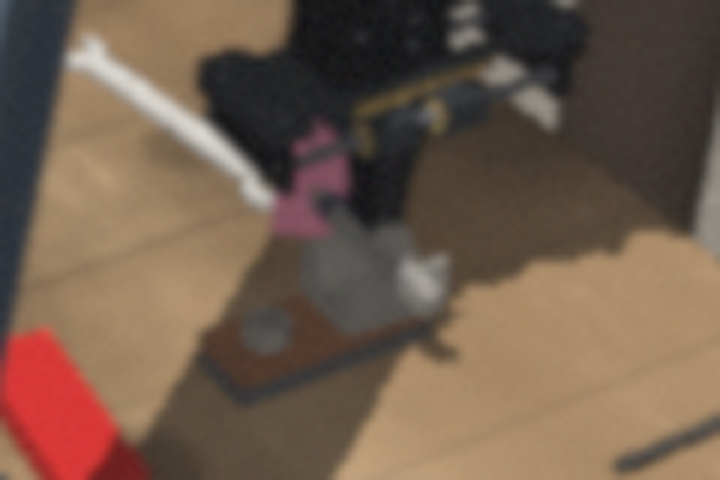

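```bash
python3 - <<'E'
from h import *
s=read_state(); R=np.array(s['tcp_rot']); T=np.array(s['position'])
p=P('wrist')
f=lambda v: proj(p,T+R@np.array(v)/1e3,True).round(1)
for y in (8,0,-11,-30): print(y,[ ((f((x,y,z))-[180,130])*3).tolist() for x in(-9,9) for z in (-9.5,9.5)])
# bit top points, expected z .066
for z in (.060,.066,.072):
  print(z,[((proj(p,(x,-.3503-.037*(x-.447),z),True)-[180,130])*3).round(0).tolist() for x in (.447,.475,.5)])
E
```

```text
8 [[382.80000000000007, 337.79999999999995], [381.59999999999997, 255.90000000000003], [465.0, 337.79999999999995], [466.5, 255.90000000000003]]
0 [[381.30000000000007, 353.09999999999997], [380.09999999999997, 268.79999999999995], [466.80000000000007, 353.09999999999997], [468.30000000000007, 268.79999999999995]]
-11 [[379.19999999999993, 376.5], [377.40000000000003, 288.29999999999995], [469.19999999999993, 376.5], [471.0, 288.29999999999995]]
-30 [[374.69999999999993, 423.0], [372.59999999999997, 327.90000000000003], [474.0, 423.0], [476.40000000000003, 327.90000000000003]]
0.06 [[421.0, 311.0], [421.0, 182.0], [421.0, 59.0]]
0.066 [[422.0, 322.0], [422.0, 189.0], [422.0, 62.0]]
0.072 [[423.0, 334.0], [423.0, 197.0], [423.0, 66.0]]
```

```bash
python3 - <<'E'
from h import *
s=read_state(); R=np.array(s['tcp_rot']); T=np.array(s['position'])
im=imaging.capture('scene'); p=P('scene'); c=(400,145,60,55); S=12
o=cv2.resize(im[c[1]:c[1]+c[3],c[0]:c[0]+c[2]],None,fx=S,fy=S,interpolation=cv2.INTER_CUBIC)
def dot(X,col):
    q=(proj(p,X)-[c[0],c[1]]+.5)*S; cv2.circle(o,tuple(int(v) for v in q),4,col,-1)
for y,col in ((8,(255,0,0)),(-11,(0,255,0)),(-30,(0,0,255))): 
    for z in (-9.5,9.5): dot(T+R@np.array((0,y,z))/1e3,col)
for x in (.395,.447,.5): dot((x,-.3503-.037*(x-.447),.066),(255,255,0))
save('s6.png',o)
E
```

```text
(no output)
```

View pics/s6.png

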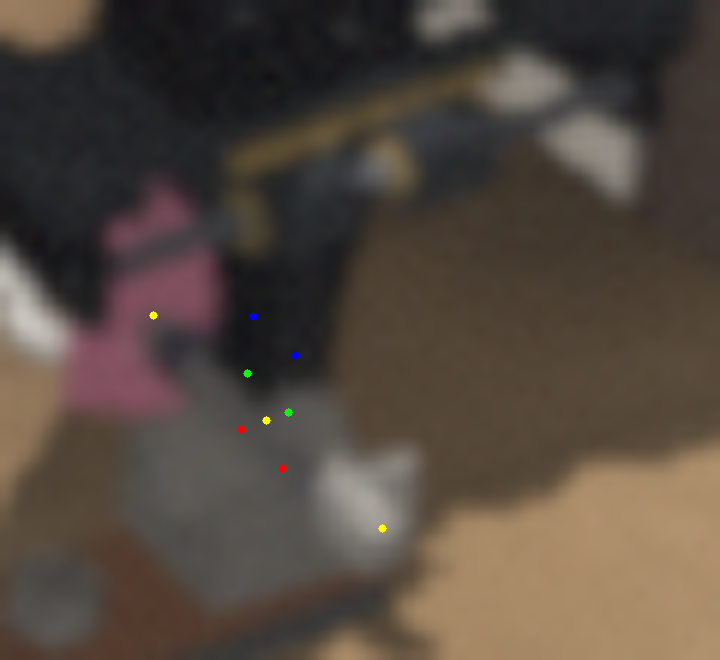

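apply_moves([
  {"x":0,"y":0,"z":0,"spin":0},
  {"x":0,"y":0,"z":0,"spin":0},
  {"x":0,"y":0,"z":0,"spin":0},
  {"x":0,"y":0,"z":0,"spin":0},
  {"x":0,"y":0,"z":0,"spin":0},
], grip=32)

```text
time_s: 6.1
position: [0.4483, -0.3509, 0.0636]
tcp_rot: [[-0.037, 0.018, 0.999], [-0.999, -0.029, -0.037], [0.029, -0.999, 0.019]]
force: [-0.7, 0.8, 0.7]
opening: 0.347
```

apply_moves([
  {"x":0,"y":0,"z":-3,"spin":0},
  {"x":0,"y":0,"z":-3,"spin":0},
  {"x":0,"y":0,"z":0,"spin":0},
])

```text
time_s: 6.4
position: [0.4483, -0.3509, 0.0571]
tcp_rot: [[-0.037, 0.018, 0.999], [-0.999, -0.029, -0.037], [0.029, -0.999, 0.019]]
force: [0.5, -0.6, -0.4]
opening: 0.368
```

```bash
python3 - <<'E'
from h import *
s=read_state(); print(s['time_s'],s['position'],s['force'],s['opening']*87)
im=imaging.capture('wrist'); save('w7.png',im,(180,130,260,170),3)
R=np.array(s['tcp_rot']); T=np.array(s['position'])
im=imaging.capture('scene'); save('s7.png',im,(400,145,60,55),12)
E
```

```text
6.4 [ 0.44829685 -0.35090638  0.05711485] [ 0.48539461 -0.57236498 -0.43343115] 32.01027067438905
```

View pics/w7.png

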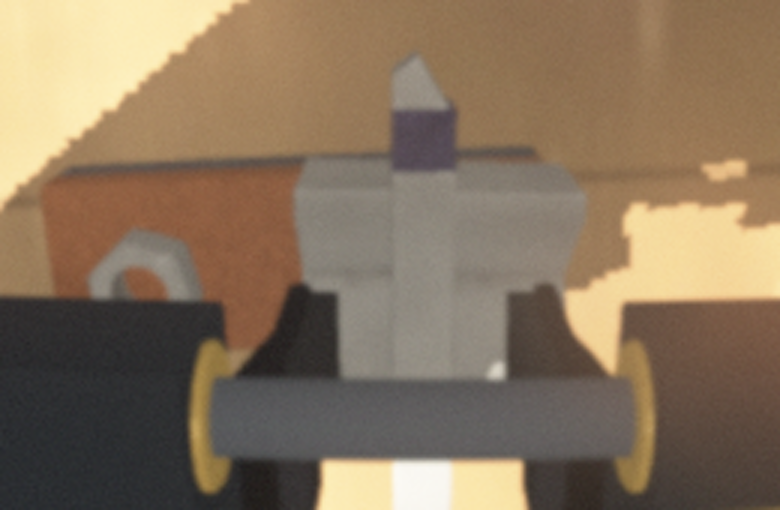

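View pics/s7.png

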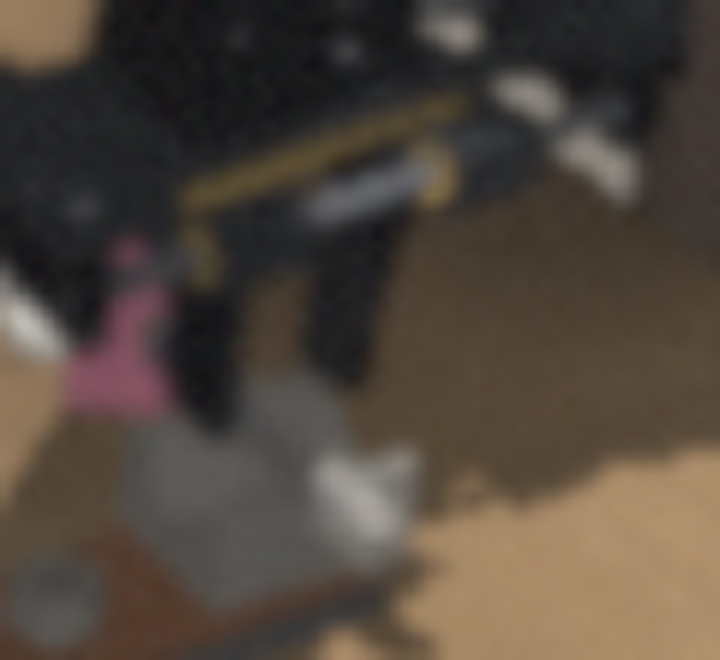

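```bash
python3 - <<'E'
from h import *
s=read_state(); R=np.array(s['tcp_rot']); T=np.array(s['position'])
p=P('wrist')
def tool(crop,X):
    o,v=ray(p,(crop[0]/3+180,crop[1]/3+130),True)
    o=R.T@(o-T); v=R.T@v; k=(X-o[0])/v[0]; return ((o+k*v)*1e3).round(1)
print('cam in tool',(R.T@(-p['R'].T@p['t']-T)*1e3).round(1))
for c,X in (((338,290),-.016),((508,290),.016),((343,375),-.016),((505,375),.016)): print(c,tool(c,X))
E
```

```text
cam in tool [  -0.5 -177.9   74.3]
(338, 290) [-16.  -18.   11.8]
(508, 290) [ 16.  -12.3   9.6]
(343, 375) [-16.  -13.9  -7.8]
(505, 375) [ 16.  -12.4  -8.5]
```

apply_moves([
  {"x":0,"y":0,"z":-3,"spin":0},
  {"x":0,"y":0,"z":-3,"spin":0},
  {"x":0,"y":0,"z":-3,"spin":0},
  {"x":0,"y":0,"z":0,"spin":0},
])

```text
time_s: 6.9
position: [0.4485, -0.3511, 0.0476]
tcp_rot: [[-0.038, 0.018, 0.999], [-0.999, -0.03, -0.037], [0.029, -0.999, 0.019]]
force: [0.3, 0.9, 0.4]
opening: 0.369
```

```bash
python3 - <<'E'
from h import *
s=read_state(); print(s['time_s'],s['position'],s['force'],s['opening']*87)
im=imaging.capture('wrist'); save('w8.png',im,(180,130,260,170),3)
im=imaging.capture('scene'); save('s8.png',im,(400,145,60,55),12)
E
```

```text
6.9 [ 0.44847093 -0.35109404  0.0475985 ] [0.26269703 0.87341538 0.43092867] 32.12606396888355
```

View pics/w8.png

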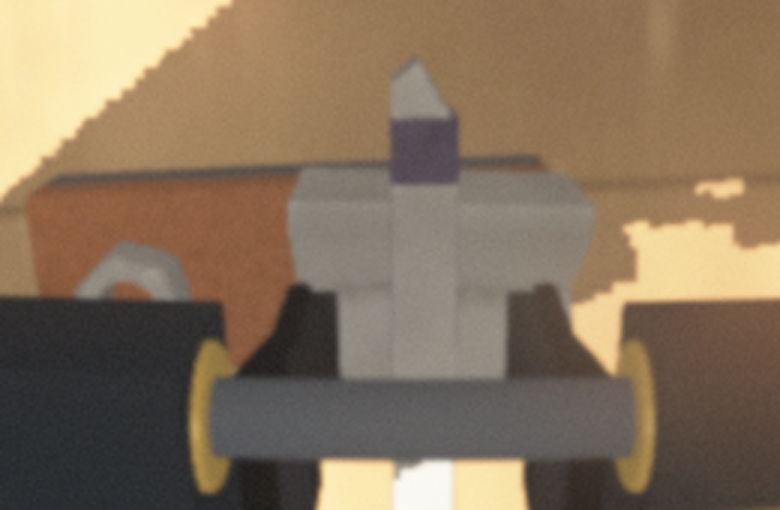

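View pics/s8.png

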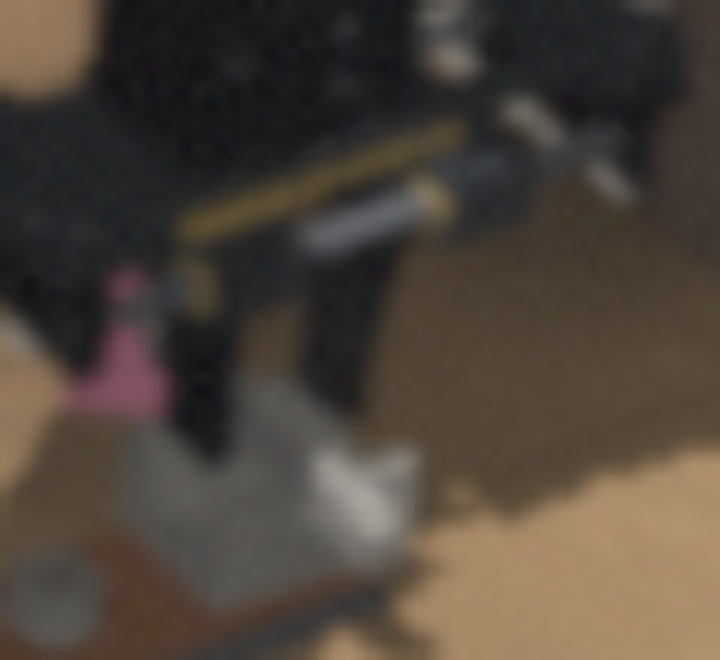

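apply_moves([
  {"x":0,"y":0,"z":-2,"spin":0},
  {"x":0,"y":0,"z":-1,"spin":0},
  {"x":0,"y":0,"z":0,"spin":0},
])

```text
time_s: 7.3
position: [0.4488, -0.3515, 0.0449]
tcp_rot: [[-0.038, 0.019, 0.999], [-0.999, -0.031, -0.037], [0.03, -0.999, 0.02]]
force: [0.1, 0.4, -0.1]
opening: 0.37
```

apply_moves([
  {"x":0,"y":0,"z":0,"spin":0},
  {"x":0,"y":0,"z":0,"spin":0},
  {"x":0,"y":0,"z":0,"spin":0},
  {"x":0,"y":0,"z":0,"spin":0},
  {"x":0,"y":0,"z":0,"spin":0},
], grip=5)

```text
time_s: 7.8
position: [0.4489, -0.3515, 0.0451]
tcp_rot: [[-0.037, 0.019, 0.999], [-0.999, -0.031, -0.037], [0.03, -0.999, 0.021]]
force: [0.7, 0.1, -0.2]
opening: 0.13
```

apply_moves([
  {"x":0,"y":0,"z":0,"spin":0},
  {"x":0,"y":0,"z":5,"spin":0},
  {"x":0,"y":0,"z":10,"spin":0},
  {"x":0,"y":0,"z":20,"spin":0},
  {"x":0,"y":0,"z":30,"spin":0},
  {"x":0,"y":0,"z":30,"spin":0},
  {"x":0,"y":0,"z":0,"spin":0},
])

```text
time_s: 8.5
position: [0.4479, -0.3504, 0.1449]
tcp_rot: [[-0.037, 0.018, 0.999], [-0.999, -0.029, -0.037], [0.028, -0.999, 0.019]]
force: [0.8, -0.9, -0.3]
opening: 0.128
```

```bash
python3 - <<'E'
from h import *
s=read_state(); print(s['time_s'],s['position'],s['force'],s['opening']*87,s['tcp_rot'].round(3).tolist())
p=P('wrist');im=imaging.capture('wrist'); save('w9.png',im)
E
```

```text
8.5 [ 0.44788617 -0.35037912  0.14486383] [ 0.80734806 -0.90252959 -0.25312317] 11.105587231585607 [[-0.037, 0.018, 0.999], [-0.999, -0.029, -0.037], [0.028, -0.999, 0.019]]
```

View pics/w9.png

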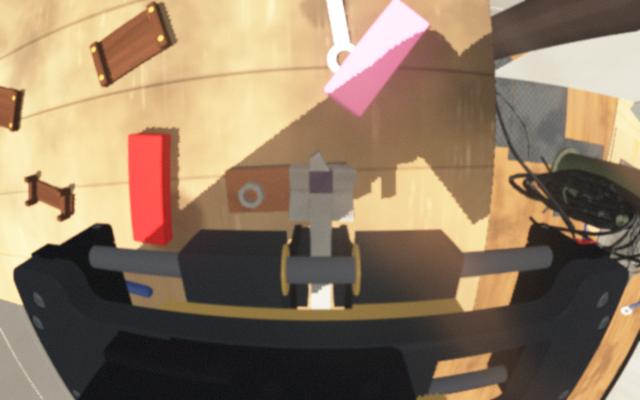

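apply_moves([
  {"x":-2,"y":30,"z":15,"spin":0.13},
  {"x":-2,"y":30,"z":10,"spin":0.13},
  {"x":-2,"y":30,"z":5,"spin":0.13},
  {"x":-2,"y":30,"z":0,"spin":0.13},
  {"x":-2,"y":30,"z":0,"spin":0.13},
  {"x":-2,"y":30,"z":0,"spin":0.13},
  {"x":-2,"y":30,"z":0,"spin":0.13},
  {"x":-2,"y":30,"z":0,"spin":0.13},
  {"x":-2,"y":30,"z":0,"spin":0.13},
  {"x":-2,"y":25,"z":0,"spin":0.12},
  {"x":0,"y":0,"z":0,"spin":0},
  {"x":0,"y":0,"z":0,"spin":0},
])

```text
time_s: 9.75
position: [0.4152, -0.0402, 0.1653]
tcp_rot: [[0.964, 0.009, 0.265], [-0.265, 0.014, 0.964], [0.005, -1.0, 0.016]]
force: [0.1, -0.3, -0.8]
opening: 0.128
```

```bash
cat >> h.py <<'E'
def state():
    s=read_state(); R=np.array(s['tcp_rot'])
    print('t',round(s['time_s'],2),'pos',s['position'].round(4),'F',s['force'].round(1),'open',round(s['opening']*87,1),'ydir',R[:,1].round(3),'headx',round(float(np.degrees(np.arctan2(R[1,0],R[0,0]))),2),'headz',round(float(np.degrees(np.arctan2(R[1,2],R[0,2]))),2))
    return s,R,np.array(s['position'])
def view(n,z,x0,x1,y0,y1,mm=.3,S=1,cam='wrist',full=True):
    p=P(cam); im=imaging.capture(cam); np.save(n+'.npy',im)
    np.savez(n+'_p.npz',**{k:p[k] for k in ['R','t','f','cx','cy']})
    o=rect(im,p,z,x0,x1,y0,y1,mm,cam=='wrist')
    save(n+'_r.png',o)
    if full: save(n+'.png',im)
    print(o.shape,'x=%.4f-row*%g/1000, y=%.4f-col*%g/1000'%(x1,mm,y1,mm)); return p,im,o
E
python3 - <<'E'
from h import *
state()
view('w10',.014,.36,.54,-.07,.12,.3)
E
```

```text
t 9.75 pos [ 0.4152 -0.0402  0.1653] F [ 0.1 -0.3 -0.8] open 11.1 ydir [ 0.009  0.014 -1.   ] headx -15.39 headz 74.61
(601, 634, 3) x=0.5400-row*0.3/1000, y=0.1200-col*0.3/1000
```

View pics/w10.png

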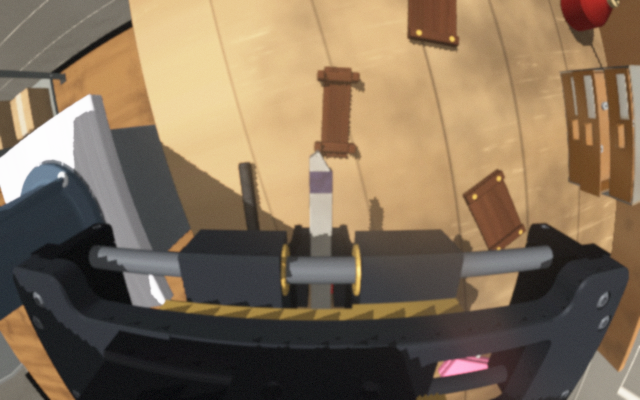

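View pics/w10_r.png

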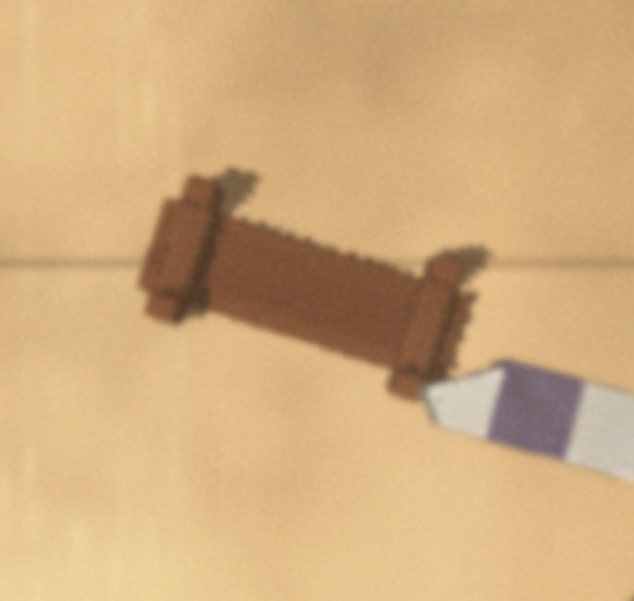

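apply_moves([
  {"x":13,"y":23,"z":-20,"spin":-0.04},
  {"x":13,"y":23,"z":-30,"spin":0},
  {"x":13,"y":23,"z":-30,"spin":0},
  {"x":0,"y":0,"z":0,"spin":0},
  {"x":0,"y":0,"z":0,"spin":0},
])

```text
time_s: 10.3
position: [0.4598, 0.0239, 0.0823]
tcp_rot: [[0.948, 0.015, 0.319], [-0.319, 0.01, 0.948], [0.011, -1.0, 0.014]]
force: [-0.4, -0.2, -0.4]
opening: 0.135
```

```bash
python3 - <<'E'
from h import *
state()
view('w11',.014,.40,.54,-.04,.10,.25)
E
```

```text
t 10.3 pos [0.4598 0.0239 0.0823] F [-0.4 -0.2 -0.4] open 11.8 ydir [ 0.015  0.01  -1.   ] headx -18.63 headz 71.38
(560, 560, 3) x=0.5400-row*0.25/1000, y=0.1000-col*0.25/1000
```

View pics/w11.png

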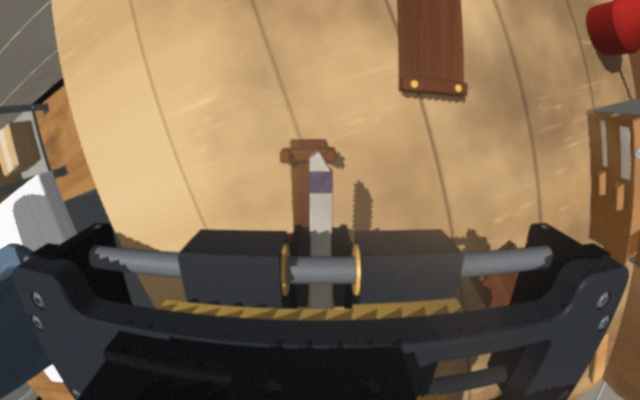

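View pics/w11_r.png

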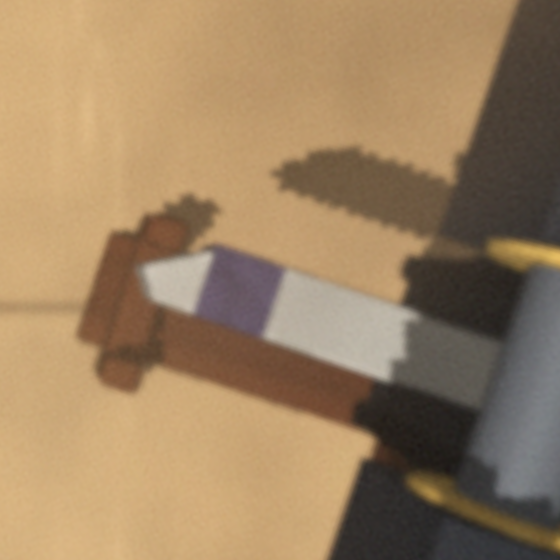

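apply_moves([
  {"x":-5,"y":6,"z":-20,"spin":0.01},
  {"x":0,"y":0,"z":-14,"spin":0},
  {"x":0,"y":0,"z":0,"spin":0},
  {"x":0,"y":0,"z":0,"spin":0},
])

```text
time_s: 10.75
position: [0.4576, 0.0248, 0.052]
tcp_rot: [[0.948, 0.024, 0.317], [-0.317, 0.007, 0.948], [0.021, -1.0, 0.015]]
force: [0.2, -0.8, -0.5]
opening: 0.132
```

```bash
python3 - <<'E'
from h import *
state()
p,im,o=view('w12',.020,.42,.54,-.02,.10,.2)
im=imaging.capture('scene');save('s12.png',im,(290,200,80,60),10)
E
```

```text
t 10.75 pos [0.4576 0.0248 0.052 ] F [ 0.2 -0.8 -0.5] open 11.5 ydir [ 0.024  0.007 -1.   ] headx -18.51 headz 71.5
(601, 600, 3) x=0.5400-row*0.2/1000, y=0.1000-col*0.2/1000
```

View pics/w12_r.png

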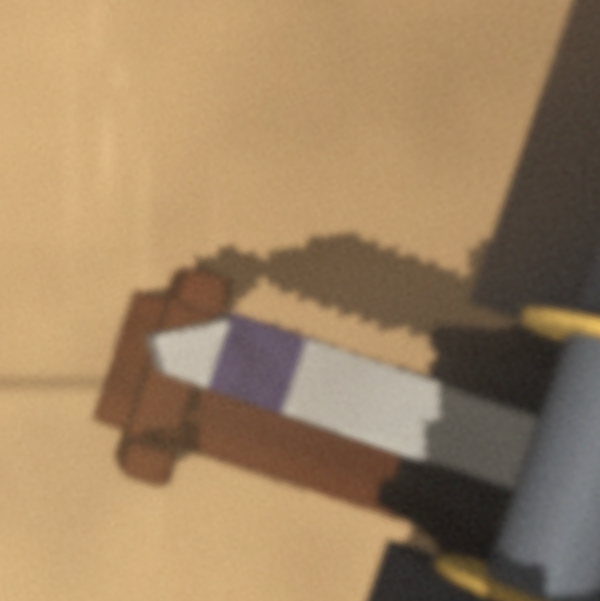

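View pics/s12.png

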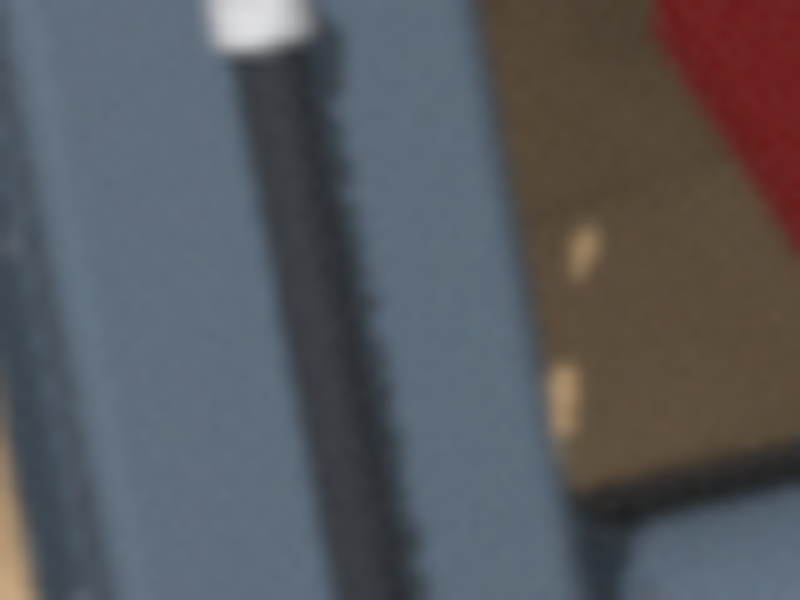

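apply_moves([
  {"x":-3,"y":5,"z":-10,"spin":0.01},
  {"x":-1,"y":1,"z":-10,"spin":0},
  {"x":0,"y":0,"z":0,"spin":0},
  {"x":0,"y":0,"z":0,"spin":0},
])

```text
time_s: 11.25
position: [0.4566, 0.0297, 0.0344]
tcp_rot: [[0.951, 0.032, 0.309], [-0.309, 0.006, 0.951], [0.029, -0.999, 0.016]]
force: [0.2, -0.6, -0.5]
opening: 0.132
```

```bash
python3 - <<'E'
from h import *
state()
p,im,o=view('w13',.020,.42,.54,-.02,.10,.2)
E
```

```text
t 11.25 pos [0.4566 0.0297 0.0344] F [ 0.2 -0.6 -0.5] open 11.5 ydir [ 0.032  0.006 -0.999] headx -18.01 headz 72.02
(601, 600, 3) x=0.5400-row*0.2/1000, y=0.1000-col*0.2/1000
```

View pics/w13_r.png

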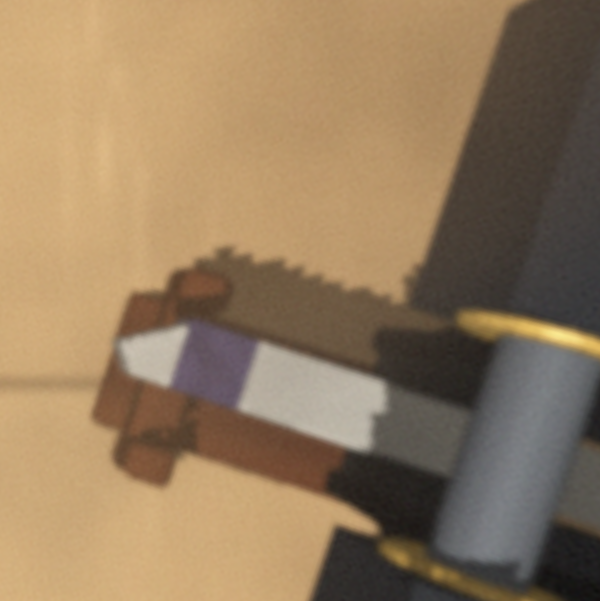

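apply_moves([
  {"x":-2,"y":2,"z":-8,"spin":0},
  {"x":-1,"y":0,"z":-8,"spin":0},
  {"x":-0.5,"y":0,"z":-5,"spin":0},
  {"x":0,"y":0,"z":0,"spin":0},
])

```text
time_s: 11.7
position: [0.4536, 0.0316, 0.0122]
tcp_rot: [[0.951, 0.034, 0.309], [-0.309, 0.006, 0.951], [0.03, -0.999, 0.016]]
force: [-0.5, -0.3, -1.3]
opening: 0.129
```

```bash
python3 - <<'E'
from h import *
state()
p,im,o=view('w14',.020,.42,.54,-.02,.10,.2)
E
```

```text
t 11.7 pos [0.4536 0.0316 0.0122] F [-0.5 -0.3 -1.3] open 11.3 ydir [ 0.034  0.006 -0.999] headx -18.01 headz 72.01
(601, 600, 3) x=0.5400-row*0.2/1000, y=0.1000-col*0.2/1000
```

View pics/w14_r.png

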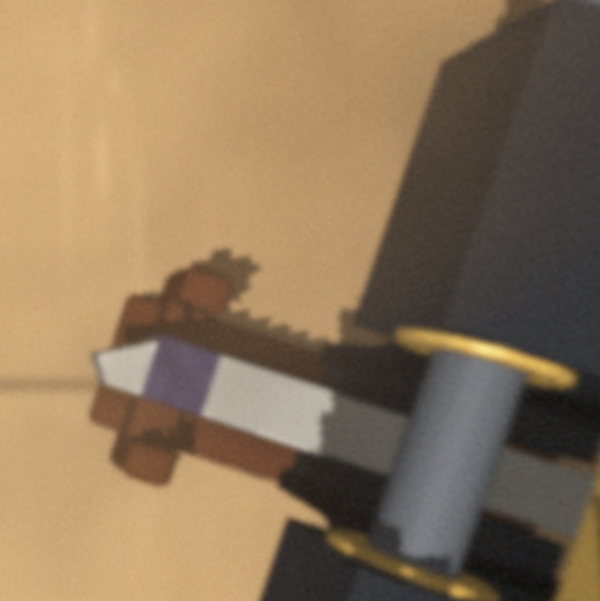

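apply_moves([
  {"x":0,"y":-1,"z":-3,"spin":0},
  {"x":0,"y":0,"z":-2,"spin":0},
  {"x":0,"y":0,"z":0,"spin":0},
])

```text
time_s: 12.05
position: [0.454, 0.0304, 0.0069]
tcp_rot: [[0.951, 0.034, 0.309], [-0.309, 0.005, 0.951], [0.031, -0.999, 0.016]]
force: [-0.3, -0.9, -0.9]
opening: 0.124
```

apply_moves([
  {"x":0,"y":0,"z":-1.5,"spin":0},
  {"x":0,"y":0,"z":0,"spin":0},
])

```text
time_s: 12.25
position: [0.4542, 0.0303, 0.0054]
tcp_rot: [[0.95, 0.035, 0.309], [-0.309, 0.005, 0.951], [0.031, -0.999, 0.016]]
force: [-0.1, -0.5, -0.9]
opening: 0.135
```

apply_moves([
  {"x":0,"y":0,"z":-1.5,"spin":0},
  {"x":0,"y":0,"z":0,"spin":0},
])

```text
time_s: 12.45
position: [0.4545, 0.0303, 0.0052]
tcp_rot: [[0.95, 0.036, 0.309], [-0.309, 0.005, 0.951], [0.033, -0.999, 0.016]]
force: [-0.1, 0.6, -1.1]
opening: 0.132
```

```bash
python3 - <<'E'
from h import *
state()
p,im,o=view('w15',.020,.42,.54,-.02,.10,.2)
save('w15c.png',im,(220,120,200,150),4)
E
```

```text
t 12.45 pos [0.4545 0.0303 0.0052] F [-0.1  0.6 -1.1] open 11.5 ydir [ 0.036  0.005 -0.999] headx -18.01 headz 72.02
(601, 600, 3) x=0.5400-row*0.2/1000, y=0.1000-col*0.2/1000
```

View pics/w15c.png

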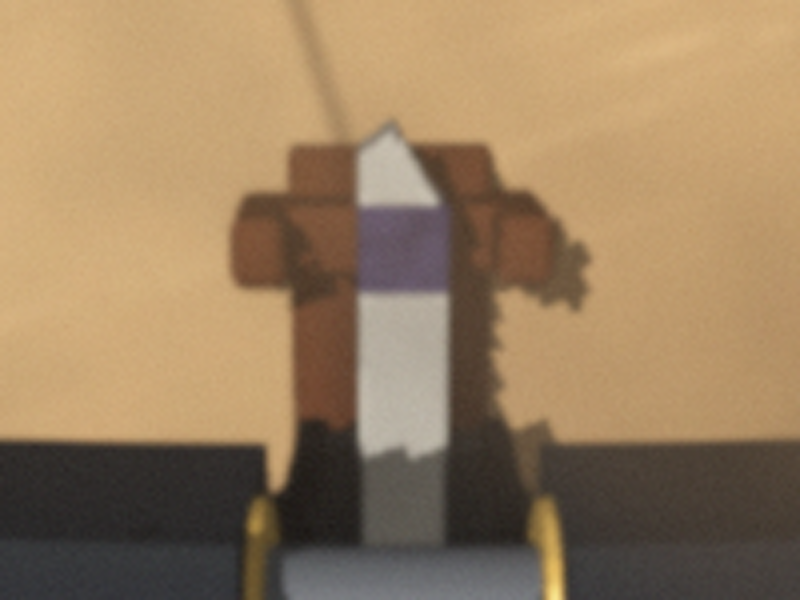

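apply_moves([
  {"x":0,"y":0,"z":-2,"spin":0},
])

```text
time_s: 12.6
position: [0.4547, 0.0302, 0.0046]
tcp_rot: [[0.95, 0.038, 0.308], [-0.309, 0.005, 0.951], [0.034, -0.999, 0.016]]
force: [-5.0, 0.2, 39.0]
opening: 0.13
```

apply_moves([
  {"x":0,"y":0,"z":0,"spin":0},
])

```text
time_s: 12.7
position: [0.4549, 0.0302, 0.0053]
tcp_rot: [[0.95, 0.039, 0.308], [-0.309, 0.005, 0.951], [0.036, -0.999, 0.016]]
force: [-0.2, -0.7, -0.7]
opening: 0.13
```

apply_moves([
  {"x":0,"y":0,"z":0,"spin":0},
  {"x":0,"y":0,"z":0,"spin":0},
  {"x":0,"y":0,"z":0,"spin":0},
  {"x":0,"y":0,"z":0,"spin":0},
  {"x":0,"y":0,"z":10,"spin":0},
  {"x":0,"y":0,"z":30,"spin":0},
  {"x":0,"y":0,"z":40,"spin":0},
  {"x":0,"y":0,"z":40,"spin":0},
  {"x":-20,"y":-40,"z":20,"spin":-0.1},
], grip=45)

```text
time_s: 13.6
position: [0.4341, -0.0078, 0.1483]
tcp_rot: [[0.916, 0.034, 0.399], [-0.399, 0.003, 0.917], [0.03, -0.999, 0.016]]
force: [0.6, -1.4, -0.2]
opening: 0.518
```

```bash
python3 - <<'E'
from h import *
state()
p,im,o=view('w16',.014,.38,.54,-.06,.11,.28)
E
```

```text
t 13.6 pos [ 0.4341 -0.0078  0.1483] F [ 0.6 -1.4 -0.2] open 45.0 ydir [ 0.034  0.003 -0.999] headx -23.53 headz 66.5
(572, 608, 3) x=0.5400-row*0.28/1000, y=0.1100-col*0.28/1000
```

View pics/w16_r.png

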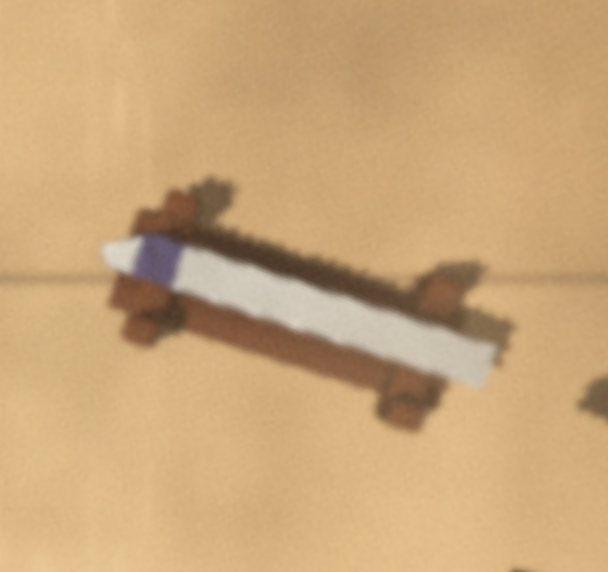

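apply_moves([
  {"x":2,"y":-40,"z":0,"spin":0.05},
  {"x":2,"y":-40,"z":0,"spin":0.05},
  {"x":2,"y":-40,"z":0,"spin":0.05},
  {"x":2,"y":-40,"z":0,"spin":0.05},
  {"x":2,"y":-40,"z":0,"spin":0.05},
  {"x":2,"y":-40,"z":0,"spin":0.05},
  {"x":2,"y":-40,"z":0,"spin":0.05},
  {"x":0,"y":-40,"z":0,"spin":0.05},
  {"x":0,"y":0,"z":0,"spin":0},
  {"x":0,"y":0,"z":0,"spin":0},
])

```text
time_s: 14.65
position: [0.4392, -0.3467, 0.1553]
tcp_rot: [[0.999, 0.033, 0.004], [-0.004, 0.01, 1.0], [0.033, -0.999, 0.01]]
force: [0.2, 0.0, -0.4]
opening: 0.52
```

```bash
python3 - <<'E'
from h import *
state()
p,im,o=view('w17',.037,.38,.52,-.40,-.24,.25)
E
```

```text
t 14.65 pos [ 0.4392 -0.3467  0.1553] F [ 0.2  0.  -0.4] open 45.3 ydir [ 0.033  0.01  -0.999] headx -0.24 headz 89.78
(560, 641, 3) x=0.5200-row*0.25/1000, y=-0.2400-col*0.25/1000
```

View pics/w17.png

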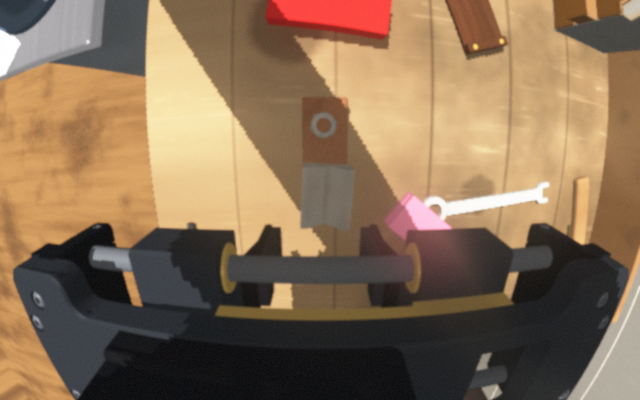

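View pics/w17_r.png

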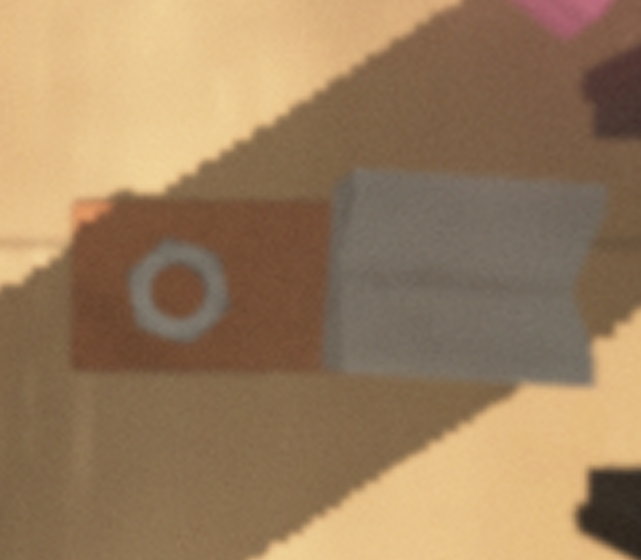

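```bash
python3 - <<'E'
from h import *
im=np.load('w17.npy'); z=np.load('w17_p.npz'); p={k:z[k] for k in z}
o=rect(im,p,.037,.42,.475,-.315,-.255,.1)
hsv=cv2.cvtColor(o,cv2.COLOR_RGB2HSV); m=((hsv[:,:,1]<75)).astype(np.uint8)
save('nut.png',np.hstack([o[:550,:600]]))
n,l,st,c=cv2.connectedComponentsWithStats(m); 
for i in range(1,n):
    if st[i,4]>3000: print(st[i],c[i])
i=1+np.argmax(st[1:,4]*(np.abs(c[1:,0]-298)<60)*(np.abs(c[1:,1]-275)<60))
cn,_=cv2.findContours((l==i).astype(np.uint8),0,2); f=np.zeros_like(m); cv2.drawContours(f,[max(cn,key=cv2.contourArea)],-1,1,-1)
ys,xs=np.nonzero(f); cx,cy=xs.mean(),ys.mean(); print('area mm2',len(xs)/100,'c',.475-cy*1e-4,-.255-cx*1e-4)
dx=-(ys-cy); dy=-(xs-cx); best=[]
for a in range(0,60,2):
    ap=max(np.percentile(np.abs(dx*np.cos(np.radians(a+k))+dy*np.sin(np.radians(a+k))),99.5) for k in (0,60,120))
    best.append((round(ap,1),a))
print(sorted(best)[:6],sorted(best)[-3:])
r=np.hypot(dx,dy); th=np.degrees(np.arctan2(dy,dx))%60
print([round(np.percentile(r[(th>=a)&(th<a+5)],99),1) for a in range(0,60,5)])
E
```

```text
[  173   150   245   253 31097] [294.86136926 277.13181336]
area mm2 463.97 c 0.44726563355389354 -0.2844503049766149
[(np.float64(115.9), 42), (np.float64(116.1), 44), (np.float64(116.2), 40), (np.float64(116.5), 46), (np.float64(116.7), 38), (np.float64(117.3), 48)] [(np.float64(123.5), 10), (np.float64(123.5), 12), (np.float64(123.5), 14)]
[np.float64(123.2), np.float64(126.5), np.float64(127.4), np.float64(125.6), np.float64(122.5), np.float64(119.9), np.float64(117.8), np.float64(117.1), np.float64(117.5), np.float64(117.4), np.float64(118.4), np.float64(120.6)]
```

View pics/nut.png

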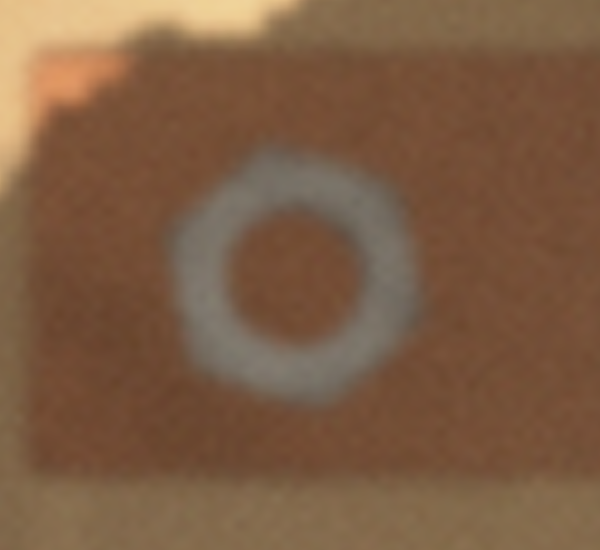

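apply_moves([
  {"x":2,"y":16,"z":-20,"spin":-0.11},
  {"x":2,"y":16,"z":-30,"spin":-0.11},
  {"x":2,"y":16,"z":-30,"spin":-0.11},
  {"x":2,"y":14,"z":-20,"spin":0},
  {"x":0,"y":0,"z":0,"spin":0},
  {"x":0,"y":0,"z":0,"spin":0},
], grip=40)

```text
time_s: 15.3
position: [0.4468, -0.2755, 0.0557]
tcp_rot: [[0.942, 0.033, 0.335], [-0.335, -0.004, 0.942], [0.032, -0.999, 0.007]]
force: [0.2, -0.7, 0.5]
opening: 0.461
```

```bash
python3 - <<'E'
from h import *
s,R,T=state()
p,im,o=view('w18',.037,.41,.51,-.34,-.22,.2)
save('w18c.png',im,(220,120,200,150),4)
print('tool offset to nut mm',(R.T@(np.array((.4473,-.2845,.0305))-T)*1e3).round(1))
E
```

```text
t 15.3 pos [ 0.4468 -0.2755  0.0557] F [ 0.2 -0.7  0.5] open 40.1 ydir [ 0.033 -0.004 -0.999] headx -19.58 headz 70.44
(501, 601, 3) x=0.5100-row*0.2/1000, y=-0.2200-col*0.2/1000
tool offset to nut mm [ 2.7 25.2 -8.5]
```

View pics/w18c.png

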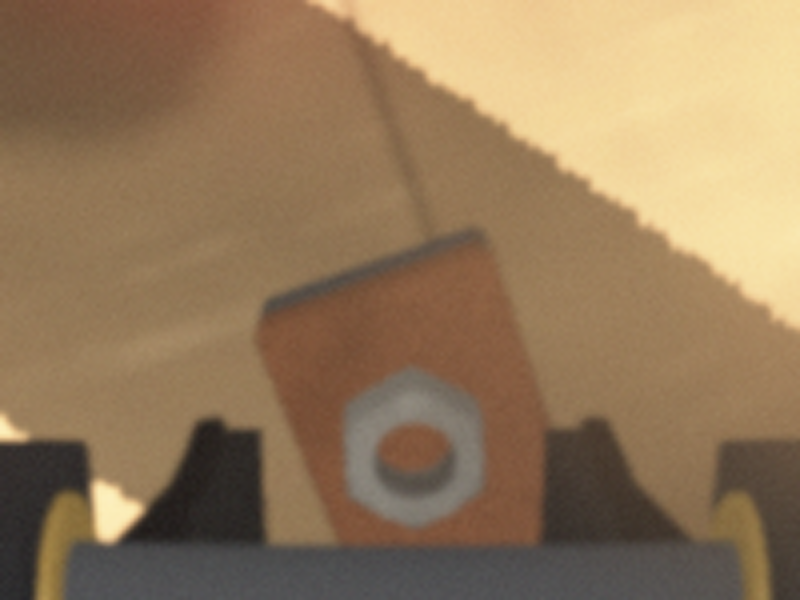

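apply_moves([
  {"x":0,"y":-5,"z":-12,"spin":0.01},
  {"x":0,"y":-4,"z":-12,"spin":0},
  {"x":0,"y":0,"z":-9,"spin":0},
  {"x":0,"y":0,"z":0,"spin":0},
  {"x":0,"y":0,"z":0,"spin":0},
])

```text
time_s: 15.85
position: [0.4487, -0.2897, 0.0229]
tcp_rot: [[0.944, 0.038, 0.327], [-0.327, -0.01, 0.945], [0.039, -0.999, 0.003]]
force: [0.7, -0.0, 0.6]
opening: 0.456
```

```bash
python3 - <<'E'
from h import *
s,R,T=state()
p=P('wrist');im=imaging.capture('wrist')
save('w19c.png',im,(220,120,200,150),4)
print('tool offset to nut mm',(R.T@(np.array((.4473,-.2845,.0305))-T)*1e3).round(1))
E
```

```text
t 15.85 pos [ 0.4487 -0.2897  0.0229] F [ 0.7 -0.   0.6] open 39.7 ydir [ 0.038 -0.01  -0.999] headx -19.08 headz 70.93
tool offset to nut mm [-2.7 -7.7  4.5]
```

View pics/w19c.png

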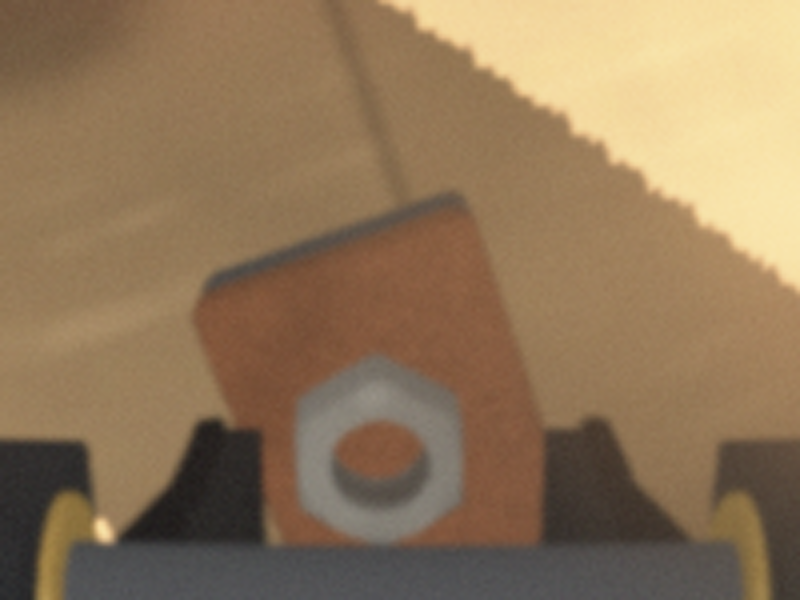

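apply_moves([
  {"x":-1,"y":4,"z":-2,"spin":0},
  {"x":0,"y":1,"z":-2,"spin":0},
  {"x":0,"y":0,"z":-1,"spin":0},
  {"x":0,"y":0,"z":0,"spin":0},
])

```text
time_s: 16.3
position: [0.4476, -0.284, 0.0182]
tcp_rot: [[0.944, 0.039, 0.327], [-0.326, -0.01, 0.945], [0.04, -0.999, 0.003]]
force: [-0.6, -0.4, 0.8]
opening: 0.462
```

```bash
python3 - <<'E'
from h import *
s,R,T=state()
p=P('wrist');im=imaging.capture('wrist')
save('w20c.png',im,(220,120,200,150),4)
print('tool offset to nut mm',(R.T@(np.array((.4473,-.2845,.0305))-T)*1e3).round(1))
im=imaging.capture('scene'); save('s20.png',im,(380,150,80,60),10)
E
```

```text
t 16.3 pos [ 0.4476 -0.284   0.0182] F [-0.6 -0.4  0.8] open 40.2 ydir [ 0.039 -0.01  -0.999] headx -19.07 headz 70.94
tool offset to nut mm [  0.4 -12.3  -0.5]
```

View pics/w20c.png

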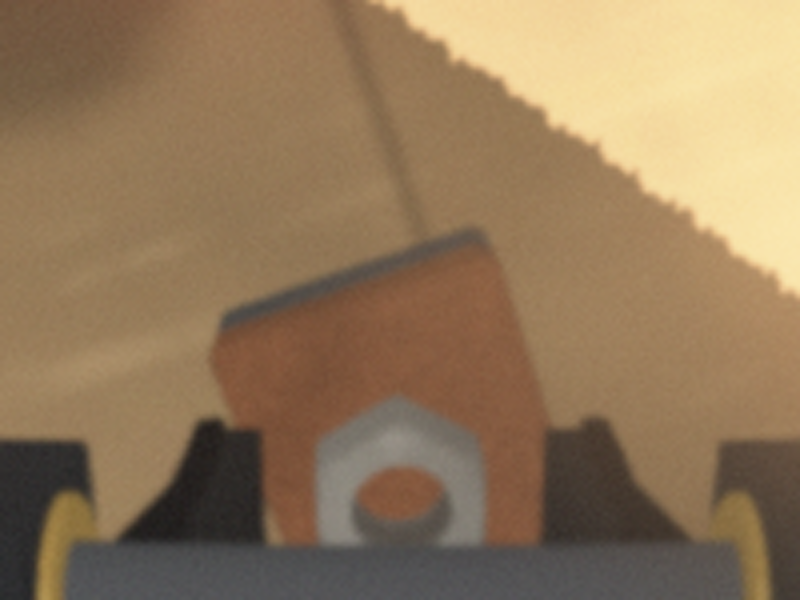

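View pics/s20.png

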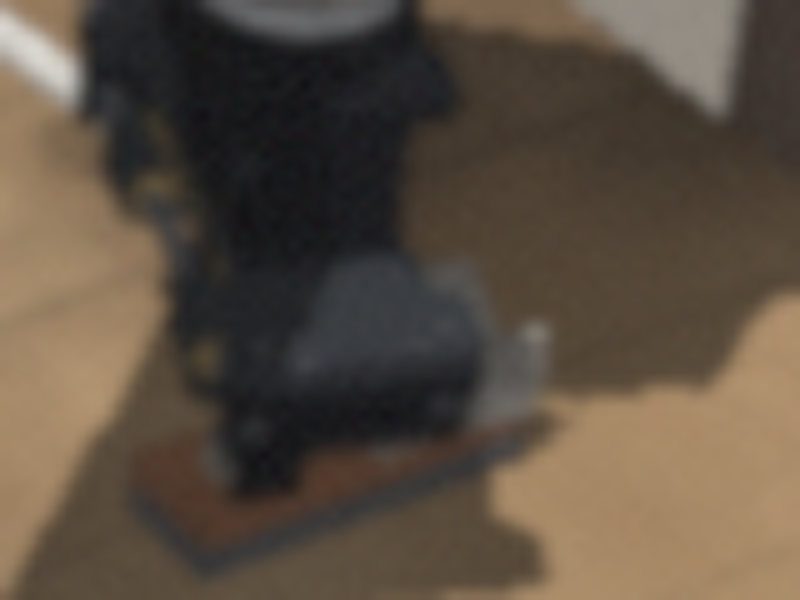

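apply_moves([
  {"x":0,"y":0,"z":-1.5,"spin":0},
  {"x":0,"y":0,"z":-1.5,"spin":0},
  {"x":0,"y":0,"z":0,"spin":0},
])

```text
time_s: 16.7
position: [0.448, -0.2844, 0.0153]
tcp_rot: [[0.944, 0.039, 0.327], [-0.326, -0.011, 0.945], [0.041, -0.999, 0.002]]
force: [0.4, 0.3, -0.3]
opening: 0.461
```

apply_moves([
  {"x":0,"y":0,"z":0,"spin":0},
  {"x":0,"y":0,"z":0,"spin":0},
  {"x":0,"y":0,"z":0,"spin":0},
  {"x":0,"y":0,"z":0,"spin":0},
  {"x":0,"y":0,"z":0,"spin":0},
], grip=15)

```text
time_s: 17.2
position: [0.4479, -0.2845, 0.0152]
tcp_rot: [[0.944, 0.039, 0.327], [-0.326, -0.011, 0.945], [0.041, -0.999, 0.002]]
force: [0.2, -0.1, -0.5]
opening: 0.261
```

apply_moves([
  {"x":0,"y":0,"z":0,"spin":0},
  {"x":0,"y":0,"z":5,"spin":0},
  {"x":0,"y":0,"z":15,"spin":0},
  {"x":0,"y":0,"z":30,"spin":0},
  {"x":0,"y":0,"z":40,"spin":0},
  {"x":0,"y":0,"z":30,"spin":0},
  {"x":0,"y":0,"z":0,"spin":0},
])

```text
time_s: 17.9
position: [0.4465, -0.2832, 0.1394]
tcp_rot: [[0.944, 0.037, 0.327], [-0.327, -0.008, 0.945], [0.037, -0.999, 0.004]]
force: [0.4, 0.5, -0.0]
opening: 0.271
```

```bash
python3 - <<'E'
from h import *
s,R,T=state()
p=P('wrist');im=imaging.capture('wrist')
save('w21.png',im)
save('w21c.png',im,(220,120,200,150),4)
E
```

```text
t 17.9 pos [ 0.4465 -0.2832  0.1394] F [ 0.4  0.5 -0. ] open 23.6 ydir [ 0.037 -0.008 -0.999] headx -19.09 headz 70.92
```

View pics/w21c.png

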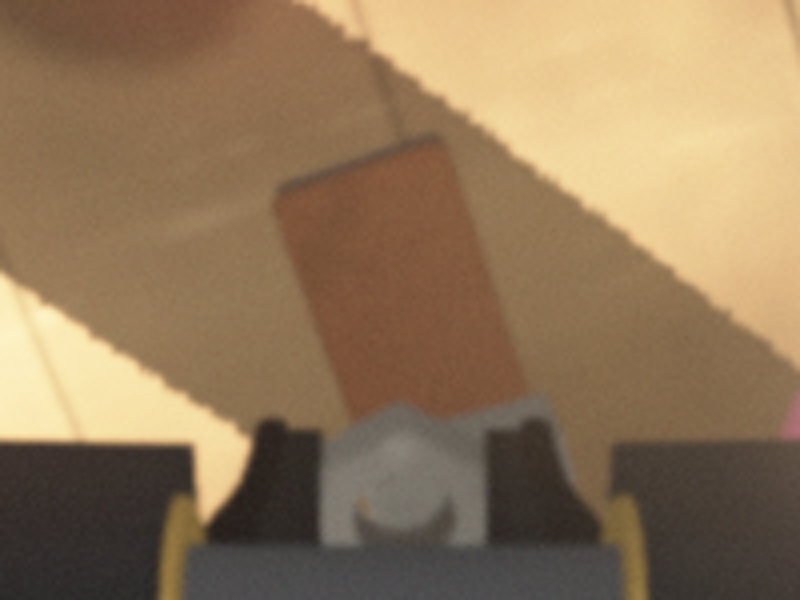

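View pics/w21.png

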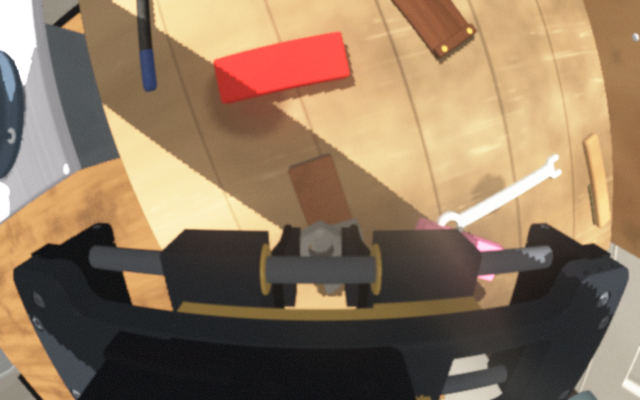

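apply_moves([
  {"x":-3,"y":30,"z":10,"spin":0},
  {"x":-3,"y":40,"z":10,"spin":0},
  {"x":-3,"y":42,"z":0,"spin":0},
  {"x":-3,"y":42,"z":0,"spin":0},
  {"x":-3,"y":42,"z":0,"spin":0},
  {"x":-3,"y":42,"z":0,"spin":0},
  {"x":-3,"y":42,"z":0,"spin":0},
  {"x":-3,"y":42,"z":0,"spin":0},
  {"x":-3,"y":42,"z":0,"spin":0},
  {"x":0,"y":42,"z":0,"spin":0},
  {"x":0,"y":40,"z":0,"spin":0},
  {"x":0,"y":20,"z":0,"spin":0},
])

```text
time_s: 19.15
position: [0.4055, 0.1971, 0.146]
tcp_rot: [[0.941, 0.012, 0.337], [-0.337, -0.005, 0.941], [0.013, -1.0, -0.0]]
force: [-0.3, 0.3, -0.2]
opening: 0.262
```

apply_moves([
  {"x":0,"y":0,"z":0,"spin":0},
  {"x":0,"y":0,"z":0,"spin":0},
])

```text
time_s: 19.35
position: [0.4031, 0.1991, 0.1438]
tcp_rot: [[0.943, 0.008, 0.332], [-0.332, -0.006, 0.943], [0.009, -1.0, -0.003]]
force: [-0.5, -0.1, -0.4]
opening: 0.267
```

```bash
python3 - <<'E'
from h import *
s,R,T=state()
p,im,o=view('w22',.008,.38,.52,.17,.33,.25)
E
```

```text
t 19.35 pos [0.4031 0.1991 0.1438] F [-0.5 -0.1 -0.4] open 23.2 ydir [ 0.008 -0.006 -1.   ] headx -19.37 headz 70.63
(560, 640, 3) x=0.5200-row*0.25/1000, y=0.3300-col*0.25/1000
```

View pics/w22_r.png

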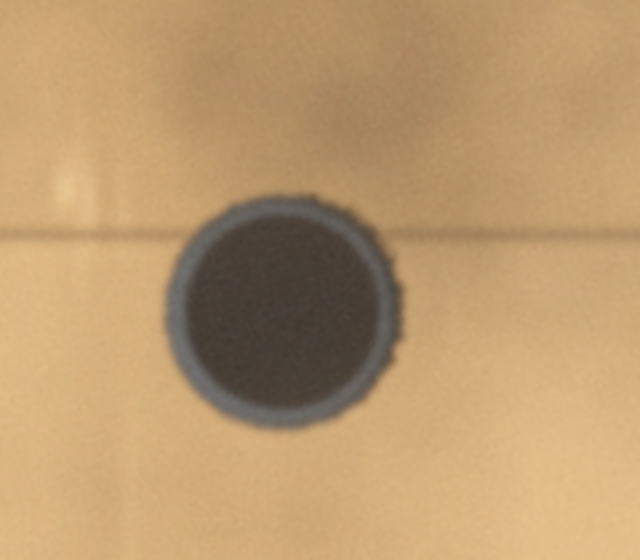

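View pics/w22.png

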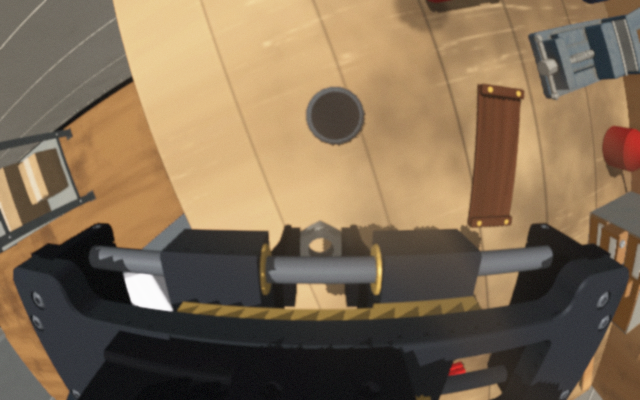

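apply_moves([
  {"x":13,"y":18,"z":-20,"spin":0},
  {"x":13,"y":20,"z":-30,"spin":0},
  {"x":13,"y":20,"z":-30,"spin":0},
  {"x":0,"y":0,"z":-20,"spin":0},
  {"x":0,"y":0,"z":0,"spin":0},
  {"x":0,"y":0,"z":0,"spin":0},
])

```text
time_s: 20.0
position: [0.4451, 0.2502, 0.0396]
tcp_rot: [[0.939, 0.006, 0.345], [-0.345, -0.008, 0.939], [0.008, -1.0, -0.005]]
force: [0.4, -0.4, -0.0]
opening: 0.265
```

```bash
python3 - <<'E'
from h import *
s,R,T=state()
p,im,o=view('w23',.008,.40,.50,.21,.31,.2)
save('w23c.png',im,(220,120,200,150),4)
print('tool offset to pad mm',(R.T@(np.array((.4423,.2595,.008))-T)*1e3).round(1))
E
```

```text
t 20.0 pos [0.4451 0.2502 0.0396] F [ 0.4 -0.4 -0. ] open 23.0 ydir [ 0.006 -0.008 -1.   ] headx -20.15 headz 69.84
(500, 500, 3) x=0.5000-row*0.2/1000, y=0.3100-col*0.2/1000
tool offset to pad mm [-6.  31.5  7.9]
```

View pics/w23c.png

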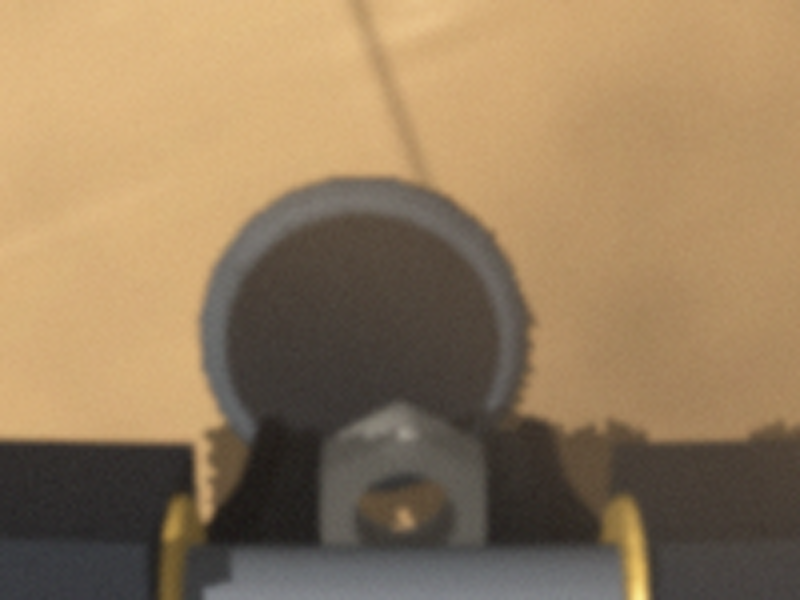

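apply_moves([
  {"x":-2,"y":5,"z":-8,"spin":0},
  {"x":-1,"y":4,"z":-8,"spin":0},
  {"x":0,"y":0,"z":-8,"spin":0},
  {"x":0,"y":0,"z":0,"spin":0},
  {"x":0,"y":0,"z":0,"spin":0},
])

```text
time_s: 20.55
position: [0.4428, 0.259, 0.0171]
tcp_rot: [[0.938, 0.011, 0.347], [-0.347, -0.006, 0.938], [0.012, -1.0, -0.002]]
force: [-0.0, 0.7, -0.6]
opening: 0.266
```

```bash
python3 - <<'E'
from h import *
s,R,T=state()
p=P('wrist');im=imaging.capture('wrist')
save('w24c.png',im,(220,120,200,150),4)
print('tool offset to pad mm',(R.T@(np.array((.4423,.2595,.008))-T)*1e3).round(1))
E
```

```text
t 20.55 pos [0.4428 0.259  0.0171] F [-0.   0.7 -0.6] open 23.1 ydir [ 0.011 -0.006 -1.   ] headx -20.28 headz 69.72
tool offset to pad mm [-0.8  9.1  0.3]
```

View pics/w24c.png

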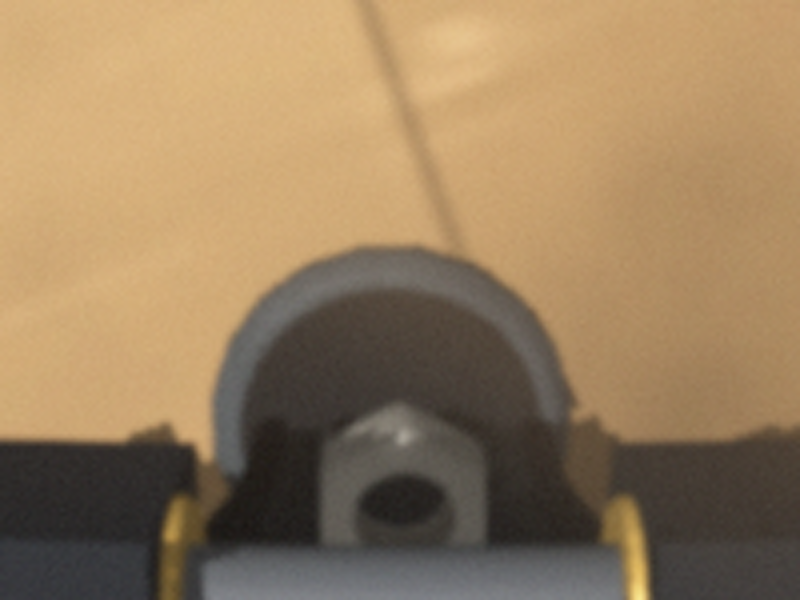

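apply_moves([
  {"x":-1,"y":0,"z":-5,"spin":0},
  {"x":0,"y":0,"z":-5,"spin":0},
  {"x":0,"y":0,"z":-3.5,"spin":0},
  {"x":0,"y":0,"z":0,"spin":0},
])

```text
time_s: 21.0
position: [0.442, 0.259, 0.0029]
tcp_rot: [[0.938, 0.011, 0.346], [-0.346, -0.006, 0.938], [0.013, -1.0, -0.002]]
force: [0.3, 0.4, -0.4]
opening: 0.265
```

apply_moves([
  {"x":0,"y":0,"z":-1,"spin":0},
  {"x":0,"y":0,"z":-1,"spin":0},
])

```text
time_s: 21.2
position: [0.442, 0.259, 0.0007]
tcp_rot: [[0.938, 0.011, 0.347], [-0.346, -0.006, 0.938], [0.013, -1.0, -0.002]]
force: [0.1, -0.2, -1.1]
opening: 0.267
```

apply_moves([
  {"x":0,"y":0,"z":-1,"spin":0},
])

```text
time_s: 21.3
position: [0.4422, 0.259, -0.0004]
tcp_rot: [[0.938, 0.012, 0.347], [-0.346, -0.006, 0.938], [0.013, -1.0, -0.002]]
force: [-0.1, 0.1, -0.9]
opening: 0.263
```

apply_moves([
  {"x":0,"y":0,"z":-1,"spin":0},
])

```text
time_s: 21.4
position: [0.4421, 0.2591, -0.0009]
tcp_rot: [[0.938, 0.012, 0.347], [-0.346, -0.006, 0.938], [0.013, -1.0, -0.002]]
force: [-2.5, -0.9, 13.4]
opening: 0.261
```

apply_moves([
  {"x":0,"y":0,"z":-1,"spin":0},
])

```text
time_s: 21.5
position: [0.4421, 0.2591, -0.0009]
tcp_rot: [[0.938, 0.012, 0.346], [-0.346, -0.006, 0.938], [0.013, -1.0, -0.002]]
force: [-1.7, -1.6, 13.0]
opening: 0.265
```

apply_moves([
  {"x":0,"y":0,"z":0,"spin":0},
  {"x":0,"y":0,"z":0,"spin":0},
  {"x":0,"y":0,"z":0,"spin":0},
  {"x":0,"y":0,"z":0,"spin":0},
  {"x":0,"y":0,"z":10,"spin":0},
  {"x":0,"y":0,"z":30,"spin":0},
  {"x":0,"y":0,"z":40,"spin":0},
  {"x":0,"y":0,"z":40,"spin":0},
  {"x":-20,"y":-40,"z":20,"spin":0},
], grip=50)

```text
time_s: 22.4
position: [0.424, 0.2205, 0.1432]
tcp_rot: [[0.939, 0.013, 0.343], [-0.343, -0.006, 0.939], [0.014, -1.0, -0.001]]
force: [0.5, -0.8, 0.2]
opening: 0.574
```

```bash
python3 - <<'E'
from h import *
s,R,T=state()
p,im,o=view('w25',.021,.40,.50,.21,.31,.2)
E
```

```text
t 22.4 pos [0.424  0.2205 0.1432] F [ 0.5 -0.8  0.2] open 50.0 ydir [ 0.013 -0.006 -1.   ] headx -20.09 headz 69.91
(500, 500, 3) x=0.5000-row*0.2/1000, y=0.3100-col*0.2/1000
```

View pics/w25_r.png

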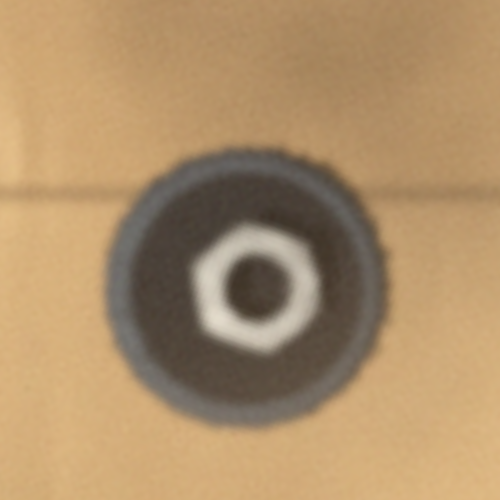

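apply_moves([
  {"x":1,"y":-30,"z":10,"spin":0.03},
  {"x":1,"y":-44,"z":0,"spin":0.03},
  {"x":1,"y":-44,"z":0,"spin":0.03},
  {"x":1,"y":-44,"z":0,"spin":0.03},
  {"x":1,"y":-44,"z":0,"spin":0.03},
  {"x":1,"y":-44,"z":0,"spin":0.03},
  {"x":1,"y":-44,"z":0,"spin":0.03},
  {"x":1,"y":-44,"z":0,"spin":0.03},
  {"x":1,"y":-44,"z":0,"spin":0.03},
  {"x":1,"y":-44,"z":0,"spin":0.03},
  {"x":1,"y":-44,"z":0,"spin":0},
  {"x":1,"y":-44,"z":0,"spin":0},
], grip=87)

```text
time_s: 23.65
position: [0.421, -0.3147, 0.1612]
tcp_rot: [[0.999, 0.012, 0.034], [-0.034, -0.007, 0.999], [0.013, -1.0, -0.006]]
force: [0.1, -0.0, 0.1]
opening: 1.003
```

apply_moves([
  {"x":0,"y":-40,"z":0,"spin":0},
  {"x":0,"y":-40,"z":0,"spin":0},
  {"x":0,"y":-20,"z":0,"spin":0},
  {"x":0,"y":0,"z":0,"spin":0},
  {"x":0,"y":0,"z":0,"spin":0},
])

```text
time_s: 24.15
position: [0.4185, -0.4242, 0.1618]
tcp_rot: [[0.999, 0.013, 0.043], [-0.043, -0.008, 0.999], [0.013, -1.0, -0.008]]
force: [0.2, 0.1, -0.7]
opening: 1.002
```

```bash
python3 - <<'E'
from h import *
s,R,T=state()
p,im,o=view('w26',.054,.38,.52,-.42,-.24,.25)
save('w26_r24.png',rect(im,p,.024,.38,.52,-.42,-.24,.25))
E
```

```text
t 24.15 pos [ 0.4185 -0.4242  0.1618] F [ 0.2  0.1 -0.7] open 87.2 ydir [ 0.013 -0.008 -1.   ] headx -2.47 headz 87.53
(560, 720, 3) x=0.5200-row*0.25/1000, y=-0.2400-col*0.25/1000
```

View pics/w26_r.png

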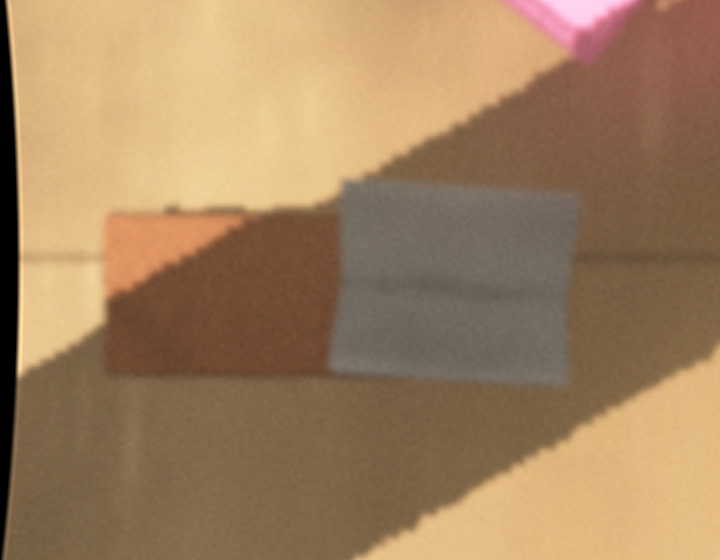

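View pics/w26.png

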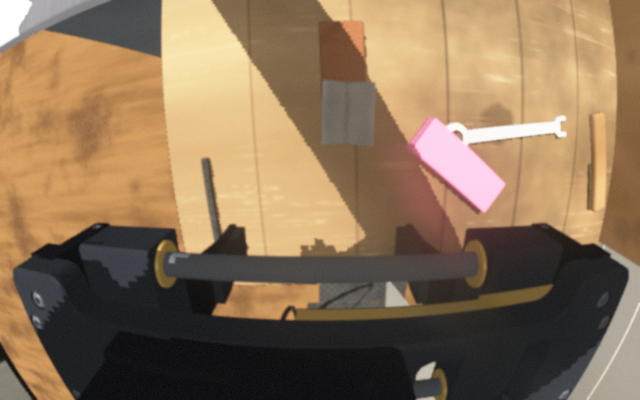

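apply_moves([
  {"x":10,"y":20,"z":-20,"spin":-0.014},
  {"x":10,"y":24,"z":-20,"spin":0},
  {"x":10,"y":20,"z":-20,"spin":0},
  {"x":0,"y":0,"z":-15,"spin":0},
  {"x":0,"y":0,"z":0,"spin":0},
  {"x":0,"y":0,"z":0,"spin":0},
], grip=68)

```text
time_s: 24.8
position: [0.4485, -0.3463, 0.0871]
tcp_rot: [[0.999, 0.01, 0.05], [-0.05, -0.005, 0.999], [0.011, -1.0, -0.004]]
force: [-1.6, 0.4, -0.3]
opening: 0.782
```

```bash
python3 - <<'E'
from h import *
s,R,T=state()
p=P('wrist');im=imaging.capture('wrist')
save('w27c.png',im,(200,100,240,170),3)
print('tool offset mm',(R.T@(np.array((.4493,-.3539,.039))-T)*1e3).round(1))
E
```

```text
t 24.8 pos [ 0.4485 -0.3463  0.0871] F [-1.6  0.4 -0.3] open 68.1 ydir [ 0.01  -0.005 -1.   ] headx -2.85 headz 87.15
tool offset mm [ 0.7 48.2 -7.3]
```

View pics/w27c.png

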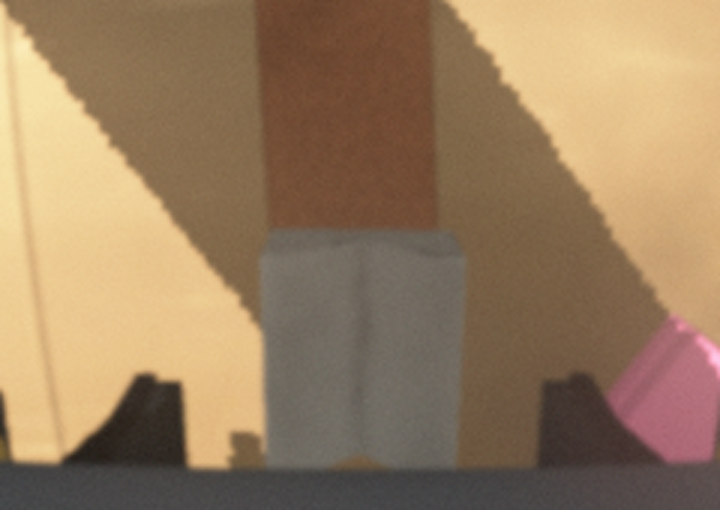

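apply_moves([
  {"x":0,"y":-4,"z":-18,"spin":-0.005},
  {"x":0,"y":-3,"z":-18,"spin":0},
  {"x":0,"y":0,"z":-14,"spin":0},
  {"x":0,"y":0,"z":-8,"spin":0},
  {"x":0,"y":0,"z":0,"spin":0},
  {"x":0,"y":0,"z":0,"spin":0},
])

```text
time_s: 25.45
position: [0.4507, -0.3568, 0.033]
tcp_rot: [[0.998, 0.018, 0.056], [-0.056, -0.013, 0.998], [0.018, -1.0, -0.012]]
force: [0.4, -0.4, 0.8]
opening: 0.779
```

```bash
python3 - <<'E'
from h import *
s,R,T=state()
p=P('wrist');im=imaging.capture('wrist')
save('w28c.png',im,(200,100,240,170),3)
print('tool offset mm',(R.T@(np.array((.4493,-.3539,.039))-T)*1e3).round(1))
E
```

```text
t 25.45 pos [ 0.4507 -0.3568  0.033 ] F [ 0.4 -0.4  0.8] open 67.8 ydir [ 0.018 -0.013 -1.   ] headx -3.21 headz 86.78
tool offset mm [-1.5 -6.1  2.7]
```

View pics/w28c.png

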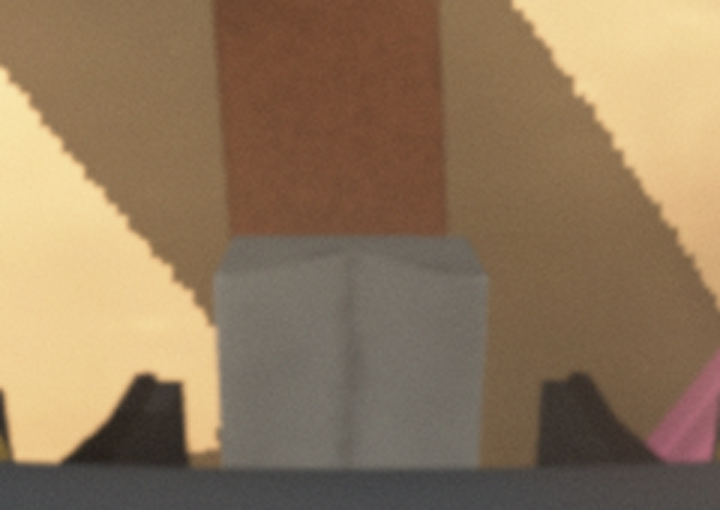

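apply_moves([
  {"x":-2,"y":2,"z":-8,"spin":0},
  {"x":0,"y":1,"z":-6,"spin":0},
  {"x":0,"y":0,"z":-2,"spin":0},
  {"x":0,"y":0,"z":0,"spin":0},
])

```text
time_s: 25.9
position: [0.4491, -0.354, 0.0171]
tcp_rot: [[0.998, 0.019, 0.056], [-0.056, -0.015, 0.998], [0.02, -1.0, -0.014]]
force: [-0.6, 0.3, -0.6]
opening: 0.779
```

```bash
python3 - <<'E'
from h import *
s,R,T=state()
p=P('wrist');im=imaging.capture('wrist')
save('w29c.png',im,(200,100,240,170),3)
print('tool offset mm',(R.T@(np.array((.4493,-.3539,.039))-T)*1e3).round(1))
im=imaging.capture('scene'); save('s29.png',im,(380,150,80,60),10)
E
```

```text
t 25.9 pos [ 0.4491 -0.354   0.0171] F [-0.6  0.3 -0.6] open 67.8 ydir [ 0.019 -0.015 -1.   ] headx -3.2 headz 86.79
tool offset mm [  0.6 -21.9  -0.2]
```

View pics/w29c.png

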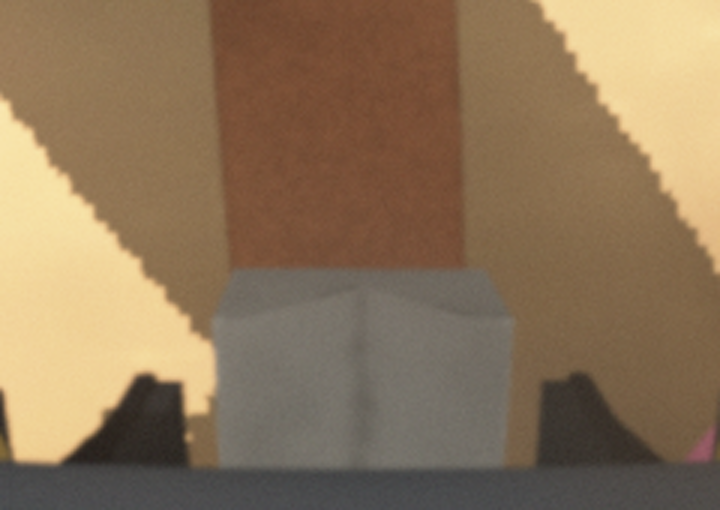

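View pics/s29.png

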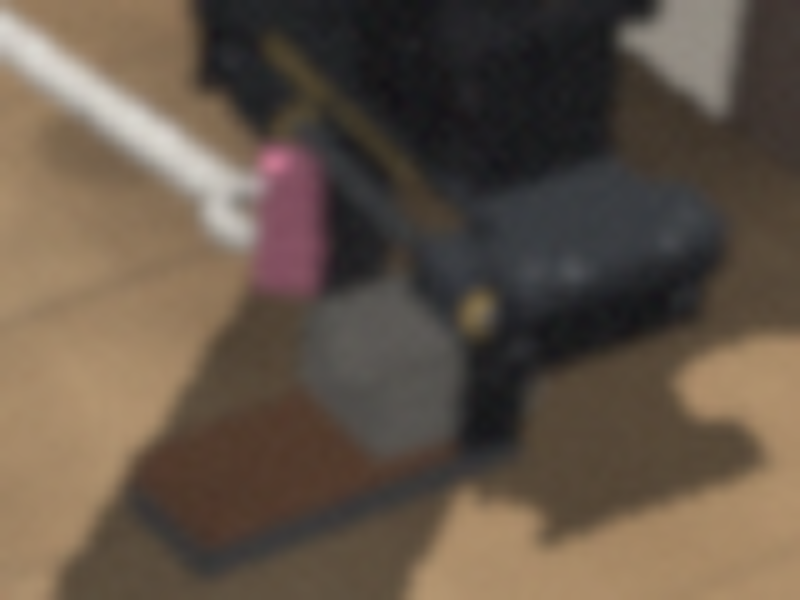

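apply_moves([
  {"x":0,"y":0,"z":0,"spin":0},
  {"x":0,"y":0,"z":0,"spin":0},
  {"x":0,"y":0,"z":0,"spin":0},
  {"x":0,"y":0,"z":0,"spin":0},
  {"x":0,"y":0,"z":0,"spin":0},
  {"x":0,"y":0,"z":0,"spin":0},
], grip=40)

```text
time_s: 26.6
position: [0.4494, -0.3545, 0.0178]
tcp_rot: [[0.998, 0.02, 0.056], [-0.056, -0.016, 0.998], [0.021, -1.0, -0.015]]
force: [-0.0, -0.4, -1.0]
opening: 0.549
```

apply_moves([
  {"x":0,"y":0,"z":3,"spin":0},
  {"x":0,"y":0,"z":5,"spin":0},
  {"x":0,"y":0,"z":10,"spin":0},
  {"x":0,"y":0,"z":0,"spin":0},
])

```text
time_s: 27.0
position: [0.4483, -0.353, 0.0356]
tcp_rot: [[0.998, 0.017, 0.056], [-0.056, -0.012, 0.998], [0.018, -1.0, -0.011]]
force: [1.3, -0.7, -4.3]
opening: 0.546
```

```bash
python3 - <<'E'
from h import *
s,R,T=state()
im=imaging.capture('wrist')
save('w30.png',im)
im=imaging.capture('scene'); save('s30.png',im,(380,140,80,60),10)
E
```

```text
t 27.0 pos [ 0.4483 -0.353   0.0356] F [ 1.3 -0.7 -4.3] open 47.5 ydir [ 0.017 -0.012 -1.   ] headx -3.2 headz 86.78
```

View pics/w30.png

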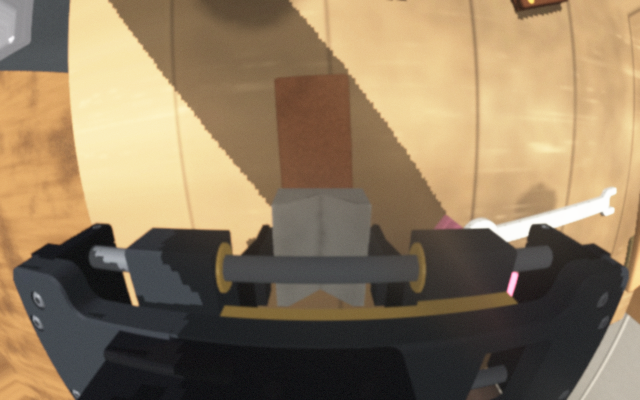

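View pics/s30.png

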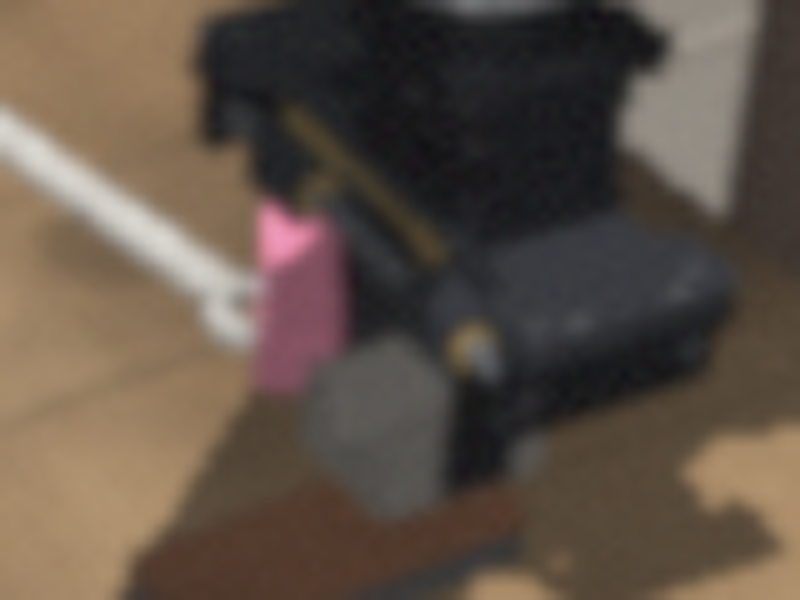

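apply_moves([
  {"x":0,"y":0,"z":20,"spin":0},
  {"x":0,"y":0,"z":40,"spin":0},
  {"x":0,"y":0,"z":45,"spin":0},
  {"x":0,"y":0,"z":10,"spin":0},
  {"x":0,"y":0,"z":0,"spin":0},
])

```text
time_s: 27.6
position: [0.4453, -0.3497, 0.1503]
tcp_rot: [[0.998, 0.011, 0.056], [-0.056, -0.005, 0.998], [0.011, -1.0, -0.005]]
force: [-0.8, 0.1, -5.2]
opening: 0.547
```

```bash
python3 - <<'E'
from h import *
s,R,T=state()
p=P('top')
for uv in ((325,117),(325,100),(295,117),(357,117),(265,95)):
    print(uv,[onz(p,uv,z)[:2].round(3).tolist() for z in (0,.1,.15)])
im=np.load('top0.npy')
ps=P('scene')
for uv in ((262,133),(285,150),(315,140),(283,172),(315,160)): print('scene',uv,[onz(ps,uv,z)[:2].round(3).tolist() for z in (0,.05,.1,.15)])
E
```

```text
t 27.6 pos [ 0.4453 -0.3497  0.1503] F [-0.8  0.1 -5.2] open 47.6 ydir [ 0.011 -0.005 -1.   ] headx -3.22 headz 86.77
(325, 117) [[0.762, -0.06], [0.732, -0.06], [0.717, -0.059]]
(325, 100) [[0.812, -0.06], [0.777, -0.06], [0.76, -0.06]]
(295, 117) [[0.764, 0.025], [0.733, 0.018], [0.718, 0.014]]
(357, 117) [[0.761, -0.15], [0.731, -0.142], [0.715, -0.138]]
(265, 95) [[0.83, 0.111], [0.793, 0.096], [0.775, 0.088]]
scene (262, 133) [[1.06, -0.056], [0.983, -0.029], [0.907, -0.001], [0.83, 0.026]]
scene (285, 150) [[0.909, -0.083], [0.839, -0.055], [0.77, -0.026], [0.701, 0.003]]
scene (315, 140) [[0.913, -0.21], [0.843, -0.176], [0.774, -0.141], [0.704, -0.106]]
scene (283, 172) [[0.788, -0.019], [0.725, 0.006], [0.661, 0.032], [0.597, 0.057]]
scene (315, 160) [[0.797, -0.149], [0.733, -0.118], [0.669, -0.086], [0.604, -0.054]]
```

apply_moves([
  {"x":25,"y":20,"z":5,"spin":0.08},
  {"x":35,"y":27,"z":5,"spin":0.08},
  {"x":35,"y":27,"z":0,"spin":0.08},
  {"x":35,"y":27,"z":0,"spin":0.08},
  {"x":35,"y":27,"z":0,"spin":0.08},
  {"x":20,"y":15,"z":0,"spin":0},
  {"x":0,"y":0,"z":0,"spin":0},
  {"x":0,"y":0,"z":0,"spin":0},
])

```text
time_s: 28.4
position: [0.6268, -0.196, 0.1403]
tcp_rot: [[0.937, -0.013, -0.349], [0.349, 0.012, 0.937], [-0.008, -1.0, 0.016]]
force: [-0.4, 0.0, -4.3]
opening: 0.549
```

```bash
python3 - <<'E'
from h import *
s,R,T=state()
p,im,o=view('w31',.006,.55,.70,-.22,-.06,.25)
E
```

```text
t 28.4 pos [ 0.6268 -0.196   0.1403] F [-0.4  0.  -4.3] open 47.8 ydir [-0.013  0.012 -1.   ] headx 20.43 headz 110.42
(600, 640, 3) x=0.7000-row*0.25/1000, y=-0.0600-col*0.25/1000
```

View pics/w31.png

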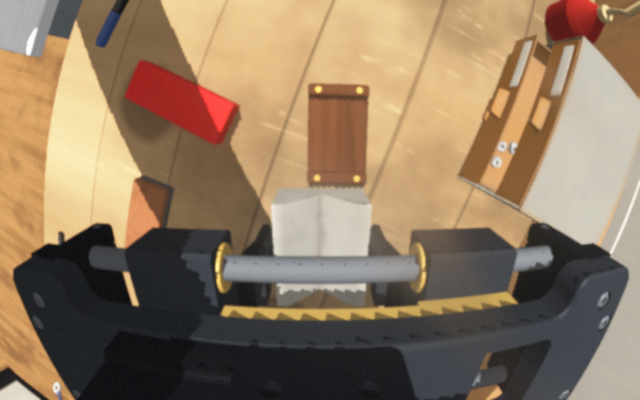

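View pics/w31_r.png

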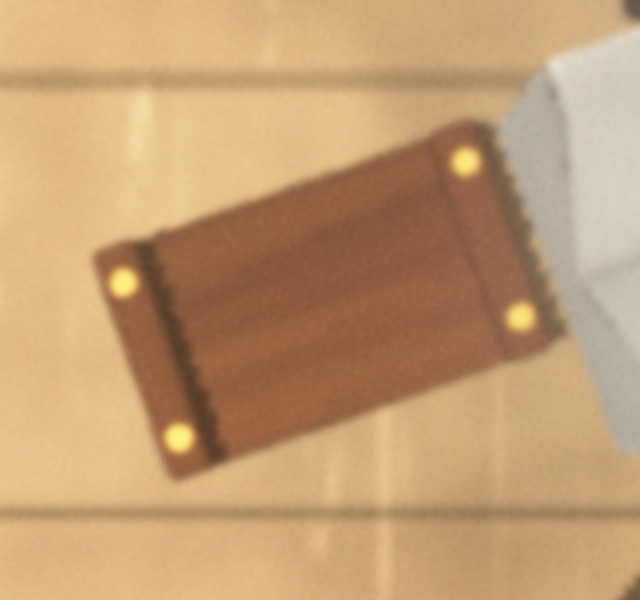

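apply_moves([
  {"x":-1,"y":18,"z":-20,"spin":-0.015},
  {"x":-1,"y":20,"z":-30,"spin":0},
  {"x":0,"y":18,"z":-30,"spin":0},
  {"x":0,"y":0,"z":-15,"spin":0},
  {"x":0,"y":0,"z":0,"spin":0},
  {"x":0,"y":0,"z":0,"spin":0},
])

```text
time_s: 29.05
position: [0.6168, -0.1452, 0.0391]
tcp_rot: [[0.946, -0.02, -0.323], [0.323, 0.013, 0.946], [-0.015, -1.0, 0.019]]
force: [0.4, -0.1, -4.5]
opening: 0.549
```

```bash
python3 - <<'E'
from h import *
s,R,T=state()
print(R[2].round(3))
p,im,o=view('w32',.014,.55,.70,-.22,-.06,.25)
save('w32c.png',im,(200,100,240,170),3)
print('world delta mm',(np.array((.6245,-.140,0))-T)*1e3)
E
```

```text
t 29.05 pos [ 0.6168 -0.1452  0.0391] F [ 0.4 -0.1 -4.5] open 47.8 ydir [-0.02   0.013 -1.   ] headx 18.84 headz 108.82
[-0.015 -1.     0.019]
(600, 640, 3) x=0.7000-row*0.25/1000, y=-0.0600-col*0.25/1000
world delta mm [  7.74348396   5.23419814 -39.11843679]
```

View pics/w32c.png

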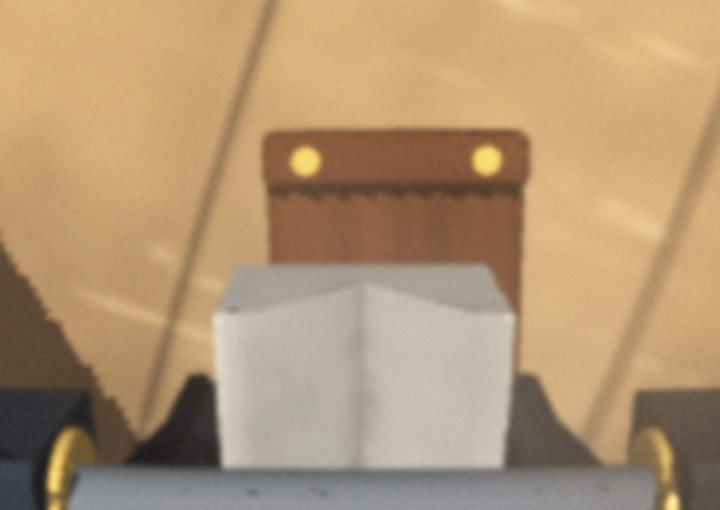

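View pics/w32_r.png

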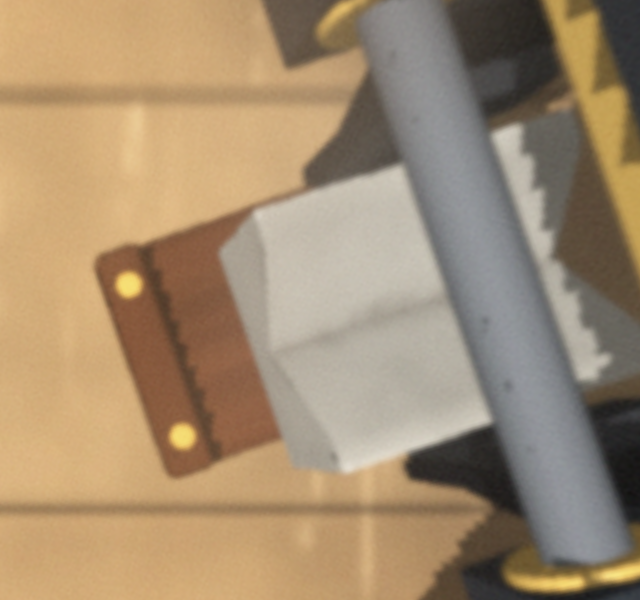

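apply_moves([
  {"x":5,"y":3,"z":-6,"spin":0.013},
  {"x":3,"y":2,"z":-6,"spin":0},
  {"x":0,"y":0,"z":0,"spin":0},
  {"x":0,"y":0,"z":0,"spin":0},
])

```text
time_s: 29.5
position: [0.6282, -0.1432, 0.0299]
tcp_rot: [[0.943, -0.013, -0.333], [0.334, 0.009, 0.943], [-0.009, -1.0, 0.013]]
force: [0.2, -0.1, -4.0]
opening: 0.547
```

```bash
python3 - <<'E'
from h import *
s,R,T=state()
print(R[2].round(3))
p=P('wrist');im=imaging.capture('wrist')
save('w33c.png',im,(200,100,240,170),3)
print('world delta mm',(np.array((.6246,-.1402,0))-T)*1e3)
# block bottom centre estimate: tool point (0,-6..)
for y in(-6,-36): print((T+R@np.array((0,y,0))/1e3).round(4))
# expected pixels of far block top corners vs image
print([((proj(p,T+R@np.array((x,-36,30))/1e3,True)-[200,100])*3).round(0) for x in (-24,24)])
E
```

```text
t 29.5 pos [ 0.6282 -0.1432  0.0299] F [ 0.2 -0.1 -4. ] open 47.6 ydir [-0.013  0.009 -1.   ] headx 19.49 headz 109.48
[-0.009 -1.     0.013]
world delta mm [ -3.55719359   3.02255619 -29.85011976]
[ 0.6282 -0.1433  0.0358]
[ 0.6286 -0.1436  0.0658]
[array([203., 308.]), array([502., 308.])]
```

View pics/w33c.png

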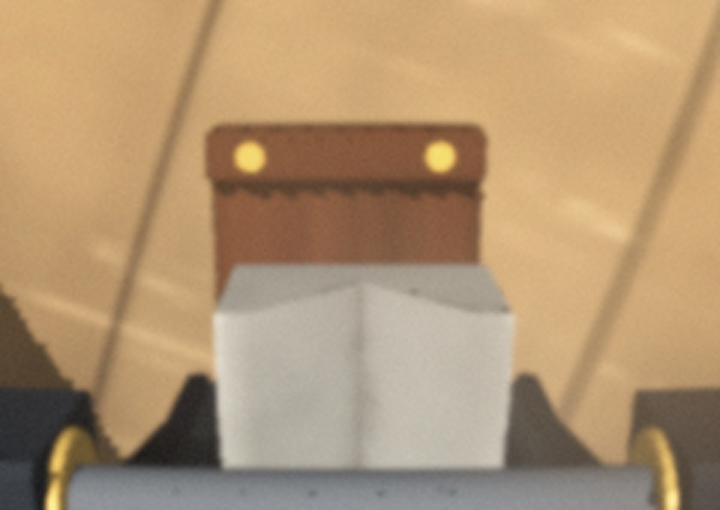

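apply_moves([
  {"x":-3,"y":2,"z":-6,"spin":0.002},
  {"x":-1,"y":1,"z":-6,"spin":0},
  {"x":0,"y":0,"z":0,"spin":0},
  {"x":0,"y":0,"z":0,"spin":0},
])

```text
time_s: 29.95
position: [0.6236, -0.1397, 0.0171]
tcp_rot: [[0.942, -0.013, -0.336], [0.336, 0.009, 0.942], [-0.009, -1.0, 0.013]]
force: [-0.4, -0.1, -3.9]
opening: 0.549
```

```bash
python3 - <<'E'
from h import *
s,R,T=state()
print(R[2].round(3))
p=P('wrist');im=imaging.capture('wrist')
save('w34c.png',im,(200,100,240,170),3)
d=(np.array((.6246,-.1402,0))-T)*1e3
print('world delta mm',d,'tool',R.T@d)
print([((proj(p,T+R@np.array((x,-36,30))/1e3,True)-[200,100])*3).round(0) for x in (-24,24)])
E
```

```text
t 29.95 pos [ 0.6236 -0.1397  0.0171] F [-0.4 -0.1 -3.9] open 47.8 ydir [-0.013  0.009 -1.   ] headx 19.63 headz 109.62
[-0.009 -1.     0.013]
world delta mm [  1.02735232  -0.52393421 -17.13301923] tool [ 0.94554772 17.11268325 -1.06410482]
[array([203., 308.]), array([502., 308.])]
```

View pics/w34c.png

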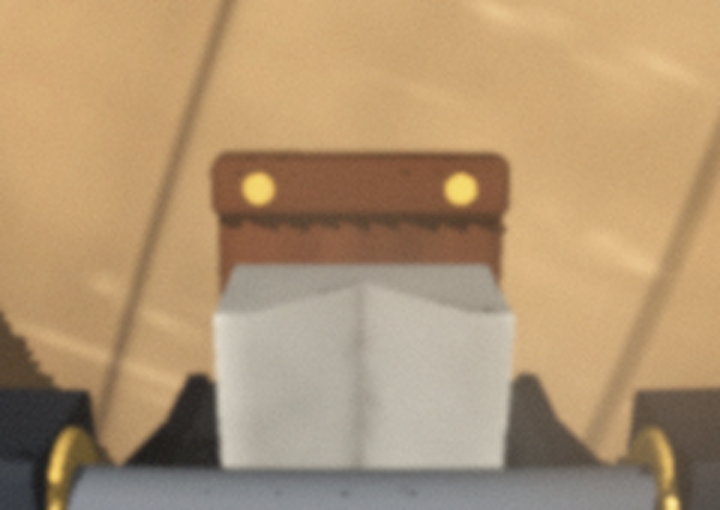

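apply_moves([
  {"x":0,"y":-0.5,"z":-6,"spin":0},
  {"x":0,"y":0,"z":-5,"spin":0},
  {"x":0,"y":0,"z":-3,"spin":0},
  {"x":0,"y":0,"z":0,"spin":0},
])

```text
time_s: 30.4
position: [0.6237, -0.1404, 0.002]
tcp_rot: [[0.942, -0.013, -0.336], [0.336, 0.009, 0.942], [-0.009, -1.0, 0.013]]
force: [-0.1, 1.2, -4.4]
opening: 0.551
```

apply_moves([
  {"x":0,"y":0,"z":-1,"spin":0},
])

```text
time_s: 30.5
position: [0.6239, -0.1404, 0.0009]
tcp_rot: [[0.942, -0.013, -0.336], [0.336, 0.009, 0.942], [-0.009, -1.0, 0.013]]
force: [0.3, 1.1, -0.4]
opening: 0.552
```

apply_moves([
  {"x":0,"y":0,"z":-1,"spin":0},
])

```text
time_s: 30.6
position: [0.6238, -0.1403, 0.0006]
tcp_rot: [[0.942, -0.013, -0.336], [0.336, 0.01, 0.942], [-0.009, -1.0, 0.013]]
force: [-2.9, 2.3, 5.6]
opening: 0.546
```

apply_moves([
  {"x":0,"y":0,"z":-1,"spin":0},
])

```text
time_s: 30.7
position: [0.6238, -0.1402, 0.0006]
tcp_rot: [[0.942, -0.013, -0.336], [0.336, 0.009, 0.942], [-0.009, -1.0, 0.013]]
force: [-3.7, 1.9, 3.0]
opening: 0.553
```

apply_moves([
  {"x":0,"y":0,"z":-1,"spin":0},
])

```text
time_s: 30.8
position: [0.6238, -0.1403, 0.0006]
tcp_rot: [[0.942, -0.012, -0.336], [0.336, 0.009, 0.942], [-0.009, -1.0, 0.013]]
force: [-3.2, 1.3, 4.0]
opening: 0.549
```

Contact is confirmed. I'll release, lift straight up and look.

apply_moves([
  {"x":0,"y":0,"z":0,"spin":0},
  {"x":0,"y":0,"z":0,"spin":0},
  {"x":0,"y":0,"z":0,"spin":0},
  {"x":0,"y":0,"z":0,"spin":0},
  {"x":0,"y":0,"z":10,"spin":0},
  {"x":0,"y":0,"z":30,"spin":0},
  {"x":0,"y":0,"z":40,"spin":0},
  {"x":0,"y":0,"z":40,"spin":0},
  {"x":10,"y":-40,"z":20,"spin":0},
  {"x":0,"y":0,"z":0,"spin":0},
], grip=70)

```text
time_s: 31.8
position: [0.6363, -0.1818, 0.1485]
tcp_rot: [[0.941, -0.006, -0.338], [0.338, 0.005, 0.941], [-0.004, -1.0, 0.007]]
force: [0.4, -0.1, 0.5]
opening: 0.804
```

```bash
python3 - <<'E'
from h import *
s,R,T=state()
p,im,o=view('w35',.014,.55,.70,-.22,-.06,.25)
E
```

```text
t 31.8 pos [ 0.6363 -0.1818  0.1485] F [ 0.4 -0.1  0.5] open 70.0 ydir [-0.006  0.005 -1.   ] headx 19.73 headz 109.73
(600, 640, 3) x=0.7000-row*0.25/1000, y=-0.0600-col*0.25/1000
```

View pics/w35_r.png

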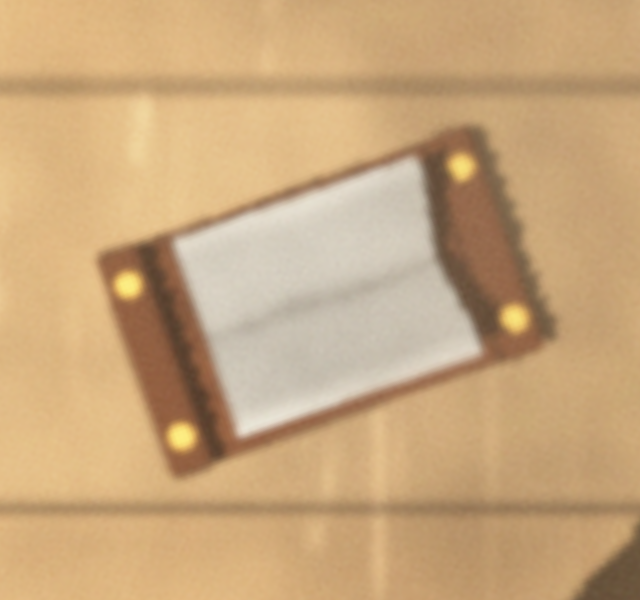

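apply_moves([
  {"x":-20,"y":-22,"z":5,"spin":-0.05},
  {"x":-30,"y":-33,"z":0,"spin":-0.05},
  {"x":-32,"y":-36,"z":0,"spin":-0.05},
  {"x":-32,"y":-36,"z":0,"spin":-0.05},
  {"x":-32,"y":-36,"z":0,"spin":-0.05},
  {"x":-30,"y":-30,"z":0,"spin":-0.05},
  {"x":-20,"y":-25,"z":0,"spin":-0.05},
  {"x":0,"y":0,"z":0,"spin":0},
  {"x":0,"y":0,"z":0,"spin":0},
])

```text
time_s: 32.75
position: [0.4278, -0.3924, 0.1482]
tcp_rot: [[1.0, -0.011, 0.015], [-0.014, 0.025, 1.0], [-0.011, -1.0, 0.024]]
force: [0.3, 1.5, 0.5]
opening: 0.809
```

```bash
python3 - <<'E'
from h import *
s,R,T=state()
p,im,o=view('w36',.024,.38,.52,-.42,-.25,.25)
E
```

```text
t 32.75 pos [ 0.4278 -0.3924  0.1482] F [0.3 1.5 0.5] open 70.4 ydir [-0.011  0.025 -1.   ] headx -0.82 headz 89.17
(560, 680, 3) x=0.5200-row*0.25/1000, y=-0.2500-col*0.25/1000
```

View pics/w36_r.png

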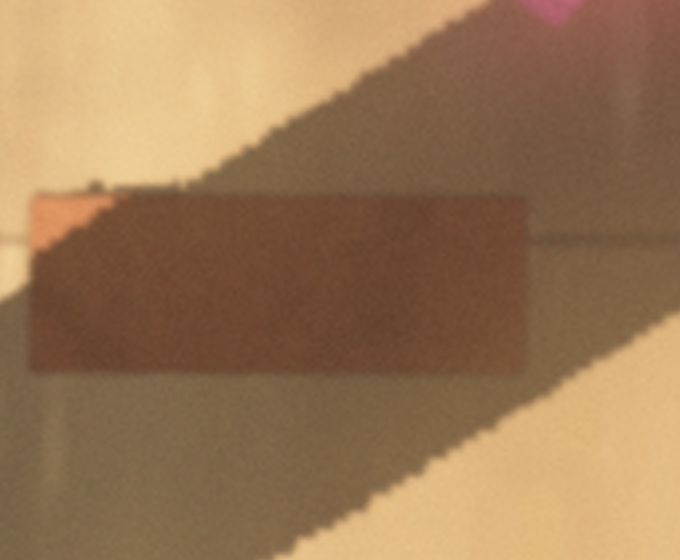

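View pics/w36.png

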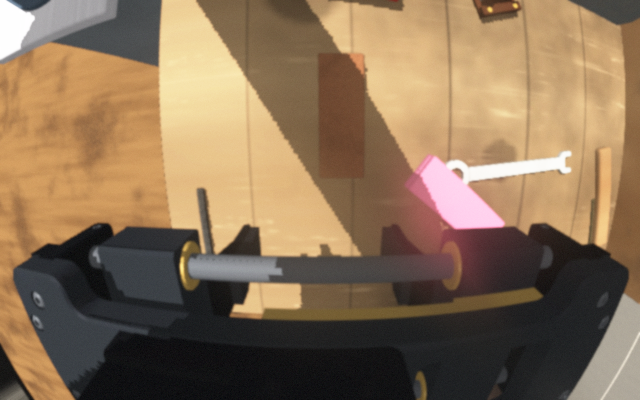

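apply_moves([
  {"x":7,"y":20,"z":-20,"spin":0.014},
  {"x":7,"y":24,"z":-20,"spin":0},
  {"x":7,"y":22,"z":-25,"spin":0},
  {"x":0,"y":3,"z":-20,"spin":0},
  {"x":0,"y":0,"z":0,"spin":0},
  {"x":0,"y":0,"z":0,"spin":0},
])

```text
time_s: 33.4
position: [0.4547, -0.3131, 0.0615]
tcp_rot: [[1.0, -0.01, -0.014], [0.014, 0.024, 1.0], [-0.01, -1.0, 0.024]]
force: [0.8, -0.7, 0.9]
opening: 0.804
```

```bash
python3 - <<'E'
from h import *
s,R,T=state()
p=P('wrist');im=imaging.capture('wrist')
save('w37c.png',im,(200,100,240,170),3)
d=(np.array((.449,-.3195,.012))-T)*1e3
print('world delta',d,'tool',(R.T@d).round(1))
E
```

```text
t 33.4 pos [ 0.4547 -0.3131  0.0615] F [ 0.8 -0.7  0.9] open 69.9 ydir [-0.01   0.024 -1.   ] headx 0.8 headz 90.79
world delta [ -5.71818772  -6.37134432 -49.48677549] tool [-5.3 49.4 -7.5]
```

View pics/w37c.png

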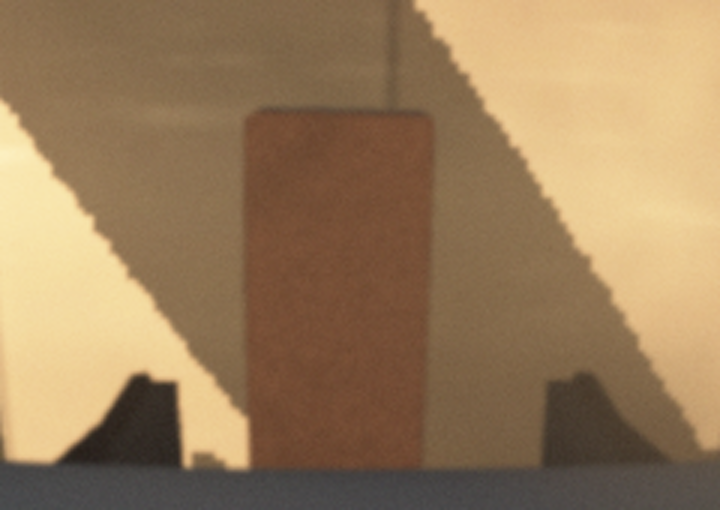

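apply_moves([
  {"x":-3,"y":-3,"z":-12,"spin":-0.014},
  {"x":-2,"y":-3,"z":-14,"spin":0},
  {"x":0,"y":0,"z":-10,"spin":0},
  {"x":0,"y":0,"z":0,"spin":0},
  {"x":0,"y":0,"z":0,"spin":0},
])

```text
time_s: 33.95
position: [0.4516, -0.3235, 0.0267]
tcp_rot: [[1.0, -0.003, 0.004], [-0.004, 0.017, 1.0], [-0.004, -1.0, 0.017]]
force: [0.1, -0.4, 0.1]
opening: 0.81
```

```bash
python3 - <<'E'
from h import *
s,R,T=state()
p=P('wrist');im=imaging.capture('wrist')
save('w38c.png',im,(200,100,240,170),3)
d=(np.array((.449,-.3195,.012))-T)*1e3
print('world delta',d,'tool',(R.T@d).round(1))
E
```

```text
t 33.95 pos [ 0.4516 -0.3235  0.0267] F [ 0.1 -0.4  0.1] open 70.5 ydir [-0.003  0.017 -1.   ] headx -0.23 headz 89.77
world delta [ -2.56570935   4.0377491  -14.65301634] tool [-2.5 14.7  3.8]
```

View pics/w38c.png

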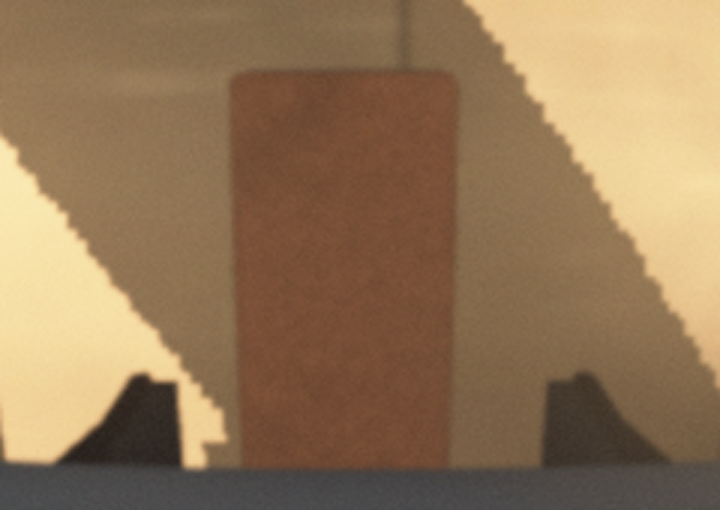

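apply_moves([
  {"x":-2,"y":3,"z":-9,"spin":0.003},
  {"x":-1,"y":1,"z":-8,"spin":0},
  {"x":0,"y":0,"z":-6,"spin":0},
  {"x":0,"y":0,"z":-3,"spin":0},
  {"x":0,"y":0,"z":0,"spin":0},
])

```text
time_s: 34.5
position: [0.4485, -0.3193, -0.0007]
tcp_rot: [[1.0, -0.003, 0.001], [-0.001, 0.016, 1.0], [-0.003, -1.0, 0.016]]
force: [0.6, 0.8, 0.2]
opening: 0.802
```

```bash
python3 - <<'E'
from h import *
s,R,T=state()
p=P('wrist');im=imaging.capture('wrist')
save('w39c.png',im,(200,100,240,170),3)
d=(np.array((.449,-.3195,.012))-T)*1e3
print('world delta',d,'tool',(R.T@d).round(1))
im=imaging.capture('scene'); save('s39.png',im,(380,150,80,60),10)
E
```

```text
t 34.5 pos [ 0.4485 -0.3193 -0.0007] F [0.6 0.8 0.2] open 69.8 ydir [-0.003  0.016 -1.   ] headx -0.04 headz 89.95
world delta [ 0.45339819 -0.17039043 12.67743531] tool [  0.4 -12.7   0. ]
```

View pics/s39.png

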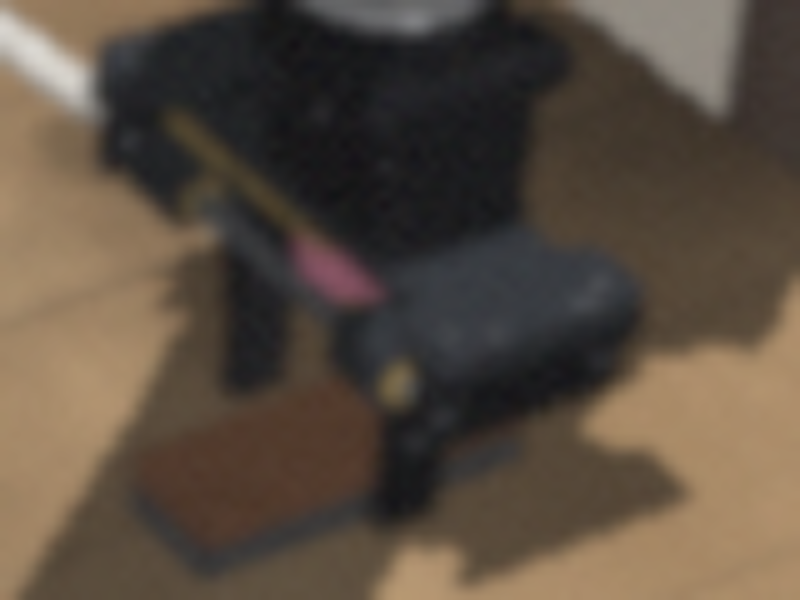

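apply_moves([
  {"x":0,"y":0,"z":-1.5,"spin":0},
  {"x":0,"y":0,"z":-1.5,"spin":0},
  {"x":0,"y":0,"z":0,"spin":0},
])

```text
time_s: 34.9
position: [0.4493, -0.3201, -0.0029]
tcp_rot: [[1.0, -0.001, 0.001], [-0.001, 0.015, 1.0], [-0.001, -1.0, 0.015]]
force: [0.2, -0.2, -0.8]
opening: 0.801
```

apply_moves([
  {"x":0,"y":0,"z":0,"spin":0},
  {"x":0,"y":0,"z":0,"spin":0},
  {"x":0,"y":0,"z":0,"spin":0},
  {"x":0,"y":0,"z":0,"spin":0},
  {"x":0,"y":0,"z":0,"spin":0},
  {"x":0,"y":0,"z":0,"spin":0},
  {"x":0,"y":0,"z":0,"spin":0},
], grip=36)

```text
time_s: 35.6
position: [0.4491, -0.3201, -0.0026]
tcp_rot: [[1.0, -0.001, 0.0], [-0.0, 0.015, 1.0], [-0.001, -1.0, 0.015]]
force: [0.5, 0.5, 0.2]
opening: 0.512
```

apply_moves([
  {"x":0,"y":0,"z":3,"spin":0},
  {"x":0,"y":0,"z":5,"spin":0},
  {"x":0,"y":0,"z":10,"spin":0},
  {"x":0,"y":0,"z":30,"spin":0},
  {"x":0,"y":0,"z":40,"spin":0},
  {"x":0,"y":0,"z":40,"spin":0},
  {"x":0,"y":0,"z":20,"spin":0},
  {"x":0,"y":0,"z":0,"spin":0},
])

```text
time_s: 36.4
position: [0.4464, -0.3169, 0.1513]
tcp_rot: [[1.0, -0.005, 0.001], [-0.001, 0.019, 1.0], [-0.005, -1.0, 0.019]]
force: [-0.1, -0.3, -3.3]
opening: 0.515
```

```bash
python3 - <<'E'
from h import *
s,R,T=state()
im=imaging.capture('wrist')
save('w40.png',im)
im=imaging.capture('scene'); save('s40.png',im,(340,60,160,120),5)
E
```

```text
t 36.4 pos [ 0.4464 -0.3169  0.1513] F [-0.1 -0.3 -3.3] open 44.8 ydir [-0.005  0.019 -1.   ] headx -0.03 headz 89.96
```

View pics/w40.png

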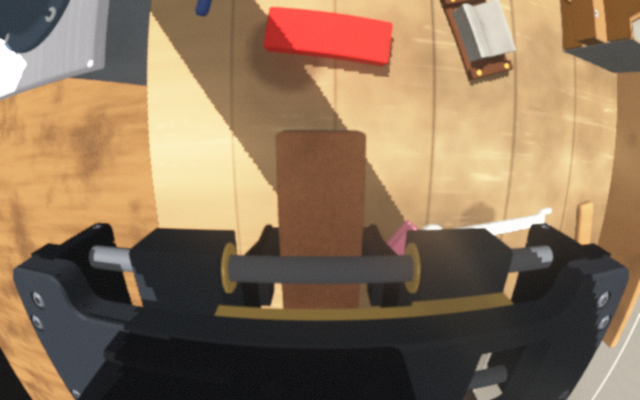

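View pics/s40.png

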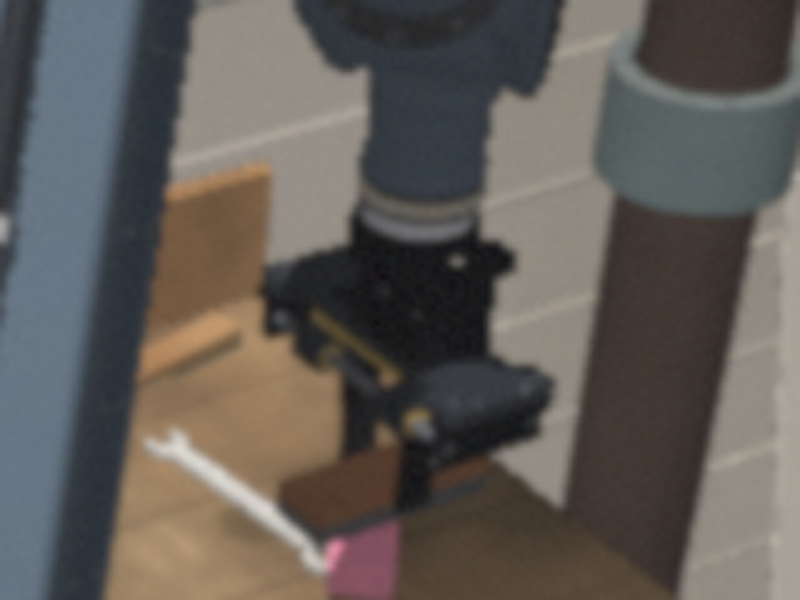

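apply_moves([
  {"x":10,"y":30,"z":15,"spin":-0.036},
  {"x":14,"y":41,"z":10,"spin":-0.036},
  {"x":14,"y":41,"z":5,"spin":-0.036},
  {"x":14,"y":41,"z":0,"spin":-0.036},
  {"x":14,"y":41,"z":0,"spin":-0.036},
  {"x":14,"y":41,"z":0,"spin":-0.036},
  {"x":14,"y":41,"z":0,"spin":-0.036},
  {"x":14,"y":41,"z":0,"spin":-0.036},
  {"x":12,"y":35,"z":0,"spin":-0.036},
  {"x":5,"y":15,"z":0,"spin":0},
  {"x":0,"y":0,"z":0,"spin":0},
  {"x":0,"y":0,"z":0,"spin":0},
])

```text
time_s: 37.7
position: [0.5572, 0.0692, 0.1547]
tcp_rot: [[0.94, -0.041, 0.338], [-0.336, 0.042, 0.941], [-0.053, -0.998, 0.025]]
force: [0.4, -0.7, -3.9]
opening: 0.516
```

```bash
python3 - <<'E'
from h import *
s,R,T=state()
p,im,o=view('w41',.014,.53,.70,.05,.27,.3)
E
```

```text
t 37.7 pos [0.5572 0.0692 0.1547] F [ 0.4 -0.7 -3.9] open 44.9 ydir [-0.041  0.042 -0.998] headx -19.66 headz 70.26
(567, 734, 3) x=0.7000-row*0.3/1000, y=0.2700-col*0.3/1000
```

View pics/w41.png

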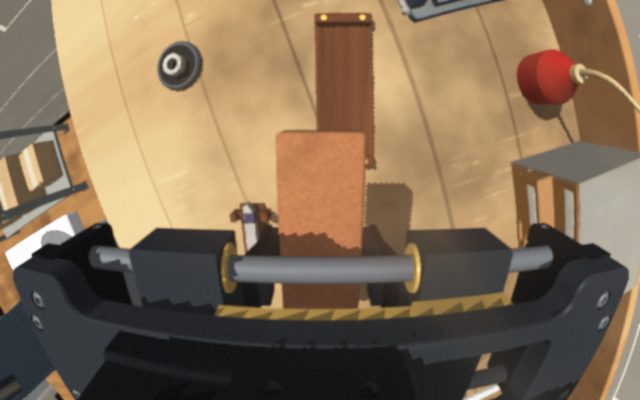

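View pics/w41_r.png

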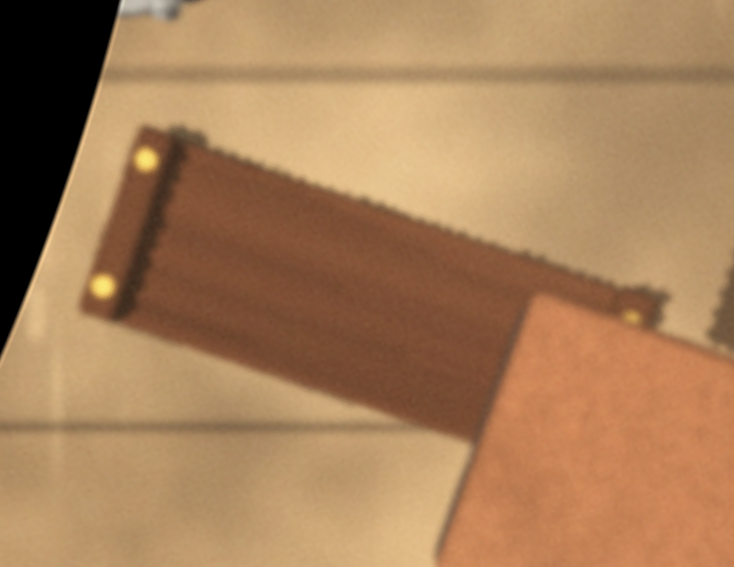

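apply_moves([
  {"x":15,"y":28,"z":-15,"spin":0.023},
  {"x":17,"y":32,"z":-25,"spin":0},
  {"x":17,"y":28,"z":-25,"spin":0},
  {"x":3,"y":3,"z":-20,"spin":0},
  {"x":0,"y":0,"z":0,"spin":0},
  {"x":0,"y":0,"z":0,"spin":0},
])

```text
time_s: 38.35
position: [0.6092, 0.1529, 0.0642]
tcp_rot: [[0.944, -0.047, 0.327], [-0.326, 0.038, 0.945], [-0.057, -0.998, 0.021]]
force: [0.5, 0.3, -3.6]
opening: 0.514
```

```bash
python3 - <<'E'
from h import *
s,R,T=state(); print(R[2].round(4),s['joint_positions'].round(2))
p,im,o=view('w42',.014,.53,.70,.05,.27,.3)
d=(np.array((.609,.160,0))-T)*1e3
print('world delta',d,'tool',(R.T@d).round(1))
E
```

```text
t 38.35 pos [0.6092 0.1529 0.0642] F [ 0.5  0.3 -3.6] open 44.7 ydir [-0.047  0.038 -0.998] headx -19.05 headz 70.88
[-0.057  -0.9982  0.0207] [ 2.71 41.58 86.14  2.83 54.9  20.12]
(567, 734, 3) x=0.7000-row*0.3/1000, y=0.2700-col*0.3/1000
world delta [ -0.22823094   7.09095906 -64.22387865] tool [ 1.1 64.4  5.3]
```

View pics/w42.png

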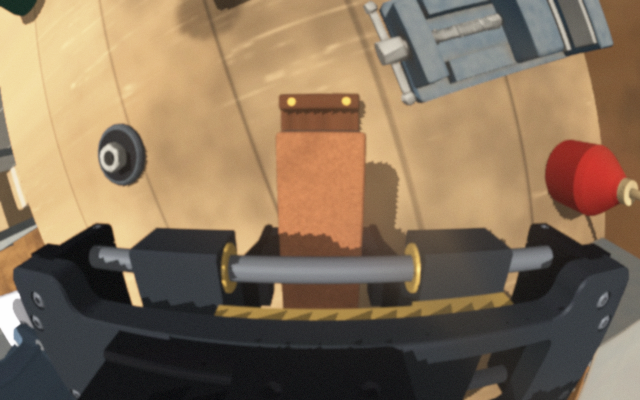

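View pics/w42_r.png

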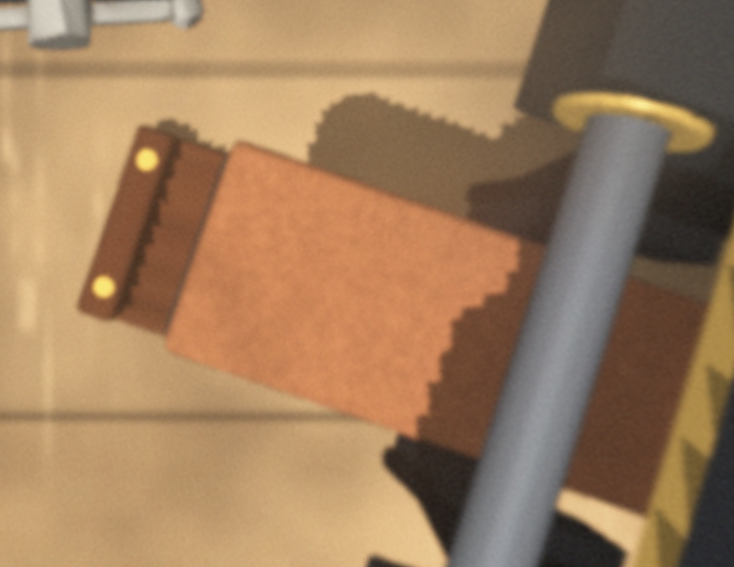

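apply_moves([
  {"x":-45,"y":0,"z":0,"spin":0},
  {"x":-45,"y":0,"z":0,"spin":0},
])

```text
time_s: 38.6
position: [0.5272, 0.1497, 0.0671]
tcp_rot: [[0.943, -0.031, 0.332], [-0.331, 0.038, 0.943], [-0.042, -0.999, 0.026]]
force: [-1.5, 1.0, -4.5]
opening: 0.512
```

```bash
cat > pz.py <<'E'
from h import *
for i in range(3): imaging.capture('wrist')
s,R,T=state(); print(R[2].round(4),s['joint_positions'].round(2))
E
python3 - <<'E'
from h import *
s,R,T=state()
E
python3 pz.py
```

```text
t 38.6 pos [0.5272 0.1497 0.0671] F [-1.5  1.  -4.5] open 44.5 ydir [-0.031  0.038 -0.999] headx -19.35 headz 70.59
t 38.75 pos [0.5232 0.15   0.0672] F [ 0.9  0.  -3.4] open 44.9 ydir [-0.036  0.038 -0.999] headx -19.29 headz 70.64
[-0.047  -0.9986  0.0239] [ 2.85 36.44 99.27  3.16 46.32 19.95]
```

apply_moves([
  {"x":45,"y":0,"z":0,"spin":0},
])

```text
time_s: 38.85
position: [0.5602, 0.1496, 0.0676]
tcp_rot: [[0.942, -0.049, 0.331], [-0.33, 0.038, 0.943], [-0.059, -0.998, 0.019]]
force: [1.0, 0.6, -3.8]
opening: 0.514
```

```bash
python3 pz.py
```

```text
t 39.0 pos [0.5749 0.1489 0.0696] F [-0.1 -1.2 -3.5] open 44.7 ydir [-0.025  0.038 -0.999] headx -19.4 headz 70.54
[-0.0365 -0.9989  0.0279] [ 2.5  38.72 92.31  2.94 50.35 20.03]
```

apply_moves([
  {"x":41,"y":0,"z":0,"spin":0},
])

```text
time_s: 39.1
position: [0.6058, 0.1485, 0.0682]
tcp_rot: [[0.942, -0.043, 0.333], [-0.331, 0.038, 0.943], [-0.054, -0.998, 0.021]]
force: [0.0, 0.2, -5.5]
opening: 0.513
```

```bash
python3 pz.py
```

```text
t 39.25 pos [0.6212 0.1478 0.0714] F [-0.8  0.6 -3.7] open 44.6 ydir [-0.016  0.039 -0.999] headx -19.5 headz 70.45
[-0.0284 -0.9991  0.0309] [ 2.22 41.04 85.79  2.78 54.06 20.1 ]
```

apply_moves([
  {"x":-30,"y":-35,"z":0,"spin":0},
  {"x":-30,"y":-35,"z":0,"spin":0},
])

```text
time_s: 39.45
position: [0.567, 0.0788, 0.0734]
tcp_rot: [[0.944, -0.004, 0.33], [-0.33, 0.039, 0.943], [-0.017, -0.999, 0.036]]
force: [-0.8, -1.4, -3.6]
opening: 0.511
```

```bash
python3 pz.py
```

```text
t 39.6 pos [0.5643 0.0777 0.0732] F [ 0.5  0.3 -3.7] open 44.5 ydir [-0.009  0.04  -0.999] headx -19.56 headz 70.4
[-0.0217 -0.9992  0.0348] [-4.69 36.84 96.37  3.04 47.52 12.83]
```

apply_moves([
  {"x":0,"y":45,"z":0,"spin":0},
])

```text
time_s: 39.7
position: [0.5673, 0.1183, 0.0743]
tcp_rot: [[0.939, -0.004, 0.343], [-0.342, 0.038, 0.939], [-0.017, -0.999, 0.035]]
force: [1.6, 0.9, -3.2]
opening: 0.518
```

```bash
python3 pz.py
```

```text
t 39.85 pos [0.565  0.1249 0.074 ] F [-0.3  0.  -3.8] open 44.4 ydir [-0.007  0.041 -0.999] headx -19.39 headz 70.57
[-0.02   -0.9992  0.036 ] [9.000e-02 3.718e+01 9.526e+01 3.130e+00 4.800e+01 1.740e+01]
```

apply_moves([
  {"x":40,"y":28,"z":0,"spin":0.012},
])

```text
time_s: 39.95
position: [0.5956, 0.1506, 0.0722]
tcp_rot: [[0.946, -0.024, 0.322], [-0.321, 0.038, 0.946], [-0.035, -0.999, 0.028]]
force: [0.3, -0.3, -4.4]
opening: 0.51
```

```bash
python3 pz.py
```

```text
t 40.1 pos [0.609  0.1539 0.0751] F [ 0.3  0.1 -3.5] open 44.4 ydir [ 0.     0.041 -0.999] headx -18.6 headz 71.37
[-0.013  -0.9992  0.0389] [ 2.78 39.79 88.14  2.98 51.99 19.56]
```

apply_moves([
  {"x":0,"y":5,"z":-22,"spin":0.003},
])

```text
time_s: 40.2
position: [0.6122, 0.1587, 0.0557]
tcp_rot: [[0.949, 0.007, 0.316], [-0.316, 0.041, 0.948], [-0.006, -0.999, 0.041]]
force: [0.2, 0.1, -3.3]
opening: 0.514
```

```bash
python3 pz.py
```

```text
t 40.35 pos [0.6074 0.1586 0.052 ] F [-0.6  1.  -2.4] open 45.2 ydir [-0.004  0.041 -0.999] headx -18.41 headz 71.56
[-0.0166 -0.9992  0.0372] [ 3.24 41.75 88.63  3.06 49.76 19.68]
```

apply_moves([
  {"x":0,"y":0,"z":-18,"spin":0},
])

```text
time_s: 40.45
position: [0.6099, 0.1584, 0.0365]
tcp_rot: [[0.949, 0.002, 0.316], [-0.316, 0.041, 0.948], [-0.011, -0.999, 0.039]]
force: [0.7, 0.2, -3.4]
opening: 0.509
```

```bash
python3 pz.py; python3 - <<'E'
from h import *
s,R,T=state()
p,im,o=view('w43',.014,.53,.70,.05,.27,.3)
d=(np.array((.609,.160,0))-T)*1e3
print('world delta',d,'tool',(R.T@d).round(1))
save('w43c.png',im,(200,70,240,170),3)
E
```

```text
t 40.6 pos [0.6062 0.158  0.0337] F [ 0.5  0.7 -2.4] open 44.5 ydir [-0.007  0.04  -0.999] headx -18.43 headz 71.53
[-0.0193 -0.9992  0.036 ] [ 3.19 43.29 89.1   3.14 47.92 19.54]
t 40.6 pos [0.6062 0.158  0.0337] F [ 0.5  0.7 -2.4] open 44.5 ydir [-0.007  0.04  -0.999] headx -18.43 headz 71.53
(567, 734, 3) x=0.7000-row*0.3/1000, y=0.2700-col*0.3/1000
world delta [  2.7811693    1.95730546 -33.69296627] tool [ 2.7 33.7  1.5]
```

View pics/w43c.png

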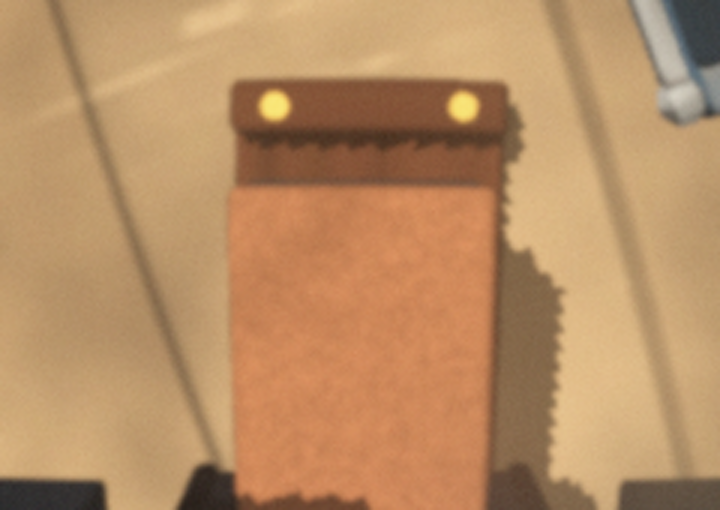

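View pics/w43_r.png

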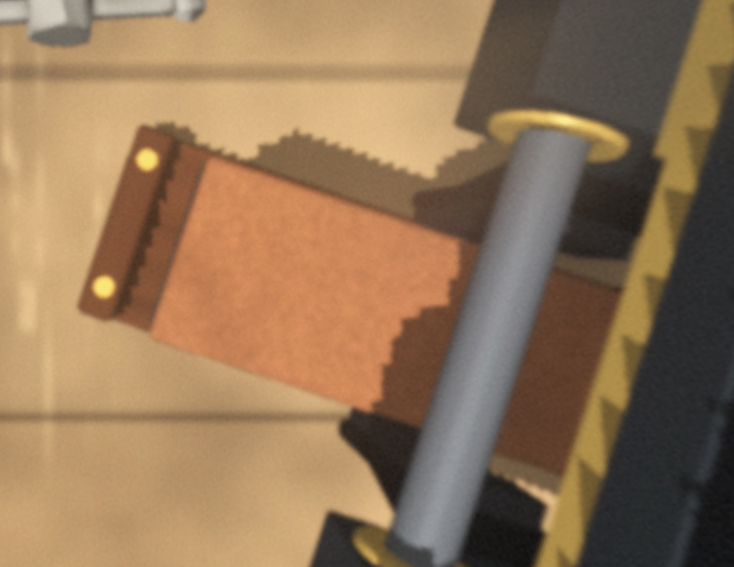

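apply_moves([
  {"x":3,"y":1,"z":-12,"spin":0},
])

```text
time_s: 40.75
position: [0.612, 0.1591, 0.0245]
tcp_rot: [[0.949, -0.0, 0.317], [-0.316, 0.041, 0.948], [-0.013, -0.999, 0.039]]
force: [1.1, -0.5, -3.6]
opening: 0.516
```

```bash
python3 pz.py
```

```text
t 40.9 pos [0.61   0.159  0.0221] F [-0.5 -0.1 -3.3] open 44.8 ydir [-0.006  0.04  -0.999] headx -18.44 headz 71.52
[-0.018  -0.9992  0.0366] [ 3.27 44.48 88.77  3.19 46.98 19.55]
```

apply_moves([
  {"x":0,"y":0,"z":-9,"spin":0},
])

```text
time_s: 41.0
position: [0.6114, 0.1592, 0.014]
tcp_rot: [[0.949, -0.002, 0.317], [-0.316, 0.041, 0.948], [-0.015, -0.999, 0.038]]
force: [0.7, 0.5, -3.1]
opening: 0.512
```

```bash
python3 pz.py; python3 - <<'E'
from h import *
s,R,T=state()
p,im,o=view('w44',.014,.53,.70,.05,.27,.3)
d=(np.array((.609,.160,0))-T)*1e3
print('world delta',d,'tool',(R.T@d).round(1))
save('w44c.png',im,(200,70,240,170),3)
E
```

```text
t 41.15 pos [0.6092 0.159  0.0123] F [-0.9  0.8 -2.9] open 44.8 ydir [-0.007  0.04  -0.999] headx -18.44 headz 71.52
[-0.0198 -0.9992  0.0359] [ 3.27 45.33 88.95  3.24 46.06 19.47]
t 41.15 pos [0.6092 0.159  0.0123] F [-0.9  0.8 -2.9] open 44.8 ydir [-0.007  0.04  -0.999] headx -18.44 headz 71.52
(567, 734, 3) x=0.7000-row*0.3/1000, y=0.2700-col*0.3/1000
world delta [ -0.22090642   1.0011797  -12.26365338] tool [-0.3 12.3  0.4]
```

View pics/w44c.png

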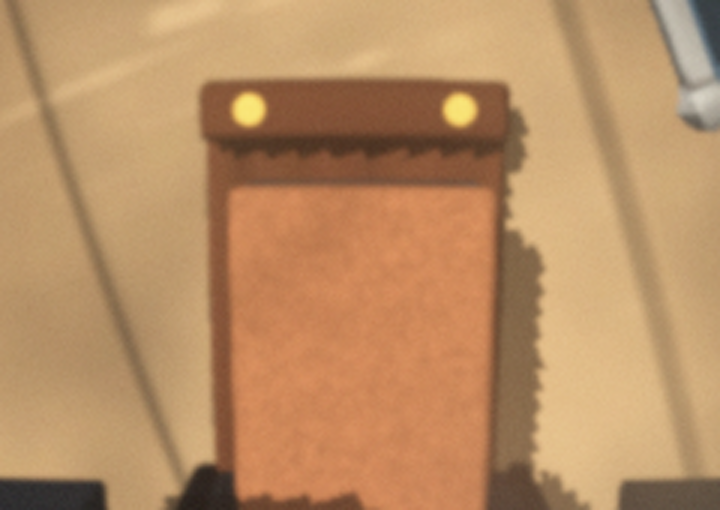

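apply_moves([
  {"x":-1,"y":1,"z":-4,"spin":0},
  {"x":0,"y":0,"z":0,"spin":0},
])

```text
time_s: 41.4
position: [0.6086, 0.1602, 0.0085]
tcp_rot: [[0.949, -0.006, 0.317], [-0.316, 0.04, 0.948], [-0.019, -0.999, 0.036]]
force: [-0.7, 0.7, -3.7]
opening: 0.511
```

apply_moves([
  {"x":0,"y":0,"z":-1,"spin":0},
  {"x":0,"y":0,"z":-1,"spin":0},
])

```text
time_s: 41.6
position: [0.6089, 0.1603, 0.0066]
tcp_rot: [[0.949, -0.006, 0.317], [-0.316, 0.04, 0.948], [-0.018, -0.999, 0.037]]
force: [0.5, 0.9, -3.4]
opening: 0.516
```

apply_moves([
  {"x":0,"y":0,"z":-1,"spin":0},
])

```text
time_s: 41.7
position: [0.609, 0.1603, 0.0057]
tcp_rot: [[0.949, -0.005, 0.316], [-0.316, 0.04, 0.948], [-0.018, -0.999, 0.037]]
force: [0.9, -0.6, -4.0]
opening: 0.517
```

apply_moves([
  {"x":0,"y":0,"z":-1,"spin":0},
])

```text
time_s: 41.8
position: [0.6091, 0.1604, 0.0047]
tcp_rot: [[0.949, -0.005, 0.317], [-0.316, 0.041, 0.948], [-0.018, -0.999, 0.037]]
force: [-0.1, 1.0, -1.2]
opening: 0.514
```

apply_moves([
  {"x":0,"y":0,"z":-1,"spin":0},
])

```text
time_s: 41.9
position: [0.6091, 0.1606, 0.004]
tcp_rot: [[0.948, -0.005, 0.317], [-0.316, 0.041, 0.948], [-0.018, -0.999, 0.037]]
force: [-0.9, 1.1, 1.6]
opening: 0.517
```

apply_moves([
  {"x":0,"y":0,"z":-1,"spin":0},
])

```text
time_s: 42.0
position: [0.6091, 0.1607, 0.0037]
tcp_rot: [[0.949, -0.005, 0.317], [-0.316, 0.041, 0.948], [-0.018, -0.999, 0.037]]
force: [-1.7, 0.3, 6.9]
opening: 0.51
```

apply_moves([
  {"x":0,"y":0,"z":-1.5,"spin":0},
])

```text
time_s: 42.1
position: [0.6092, 0.1608, 0.0037]
tcp_rot: [[0.949, -0.005, 0.316], [-0.316, 0.041, 0.948], [-0.017, -0.999, 0.037]]
force: [-4.1, -1.2, 12.1]
opening: 0.513
```

apply_moves([
  {"x":0,"y":0,"z":-1.5,"spin":0},
])

```text
time_s: 42.2
position: [0.6091, 0.1608, 0.0037]
tcp_rot: [[0.949, -0.005, 0.316], [-0.315, 0.04, 0.948], [-0.017, -0.999, 0.037]]
force: [-3.9, -0.5, 8.4]
opening: 0.509
```

apply_moves([
  {"x":0,"y":0,"z":-1.5,"spin":0},
])

```text
time_s: 42.3
position: [0.6091, 0.1607, 0.0037]
tcp_rot: [[0.949, -0.004, 0.315], [-0.315, 0.04, 0.948], [-0.017, -0.999, 0.037]]
force: [-2.9, -0.0, 6.6]
opening: 0.512
```

apply_moves([
  {"x":0,"y":0,"z":0,"spin":0},
  {"x":0,"y":0,"z":0,"spin":0},
  {"x":0,"y":0,"z":0,"spin":0},
  {"x":0,"y":0,"z":0,"spin":0},
  {"x":0,"y":0,"z":10,"spin":0},
  {"x":0,"y":0,"z":30,"spin":0},
  {"x":0,"y":0,"z":40,"spin":0},
  {"x":-10,"y":-40,"z":30,"spin":0},
  {"x":-15,"y":-40,"z":20,"spin":0},
  {"x":0,"y":0,"z":0,"spin":0},
  {"x":0,"y":0,"z":0,"spin":0},
], grip=70)

```text
time_s: 43.4
position: [0.5869, 0.0796, 0.1415]
tcp_rot: [[0.95, 0.005, 0.313], [-0.313, 0.039, 0.949], [-0.007, -0.999, 0.039]]
force: [0.2, -0.2, 0.3]
opening: 0.804
```

```bash
python3 - <<'E'
from h import *
s,R,T=state()
p,im,o=view('w45',.030,.53,.70,.05,.27,.3)
p=P('top'); im=imaging.capture('top'); save('top45.png',im); save('top45c.png',im,(190,135,200,120),4)
E
```

```text
t 43.4 pos [0.5869 0.0796 0.1415] F [ 0.2 -0.2  0.3] open 69.9 ydir [ 0.005  0.039 -0.999] headx -18.26 headz 71.72
(567, 734, 3) x=0.7000-row*0.3/1000, y=0.2700-col*0.3/1000
```

View pics/w45_r.png

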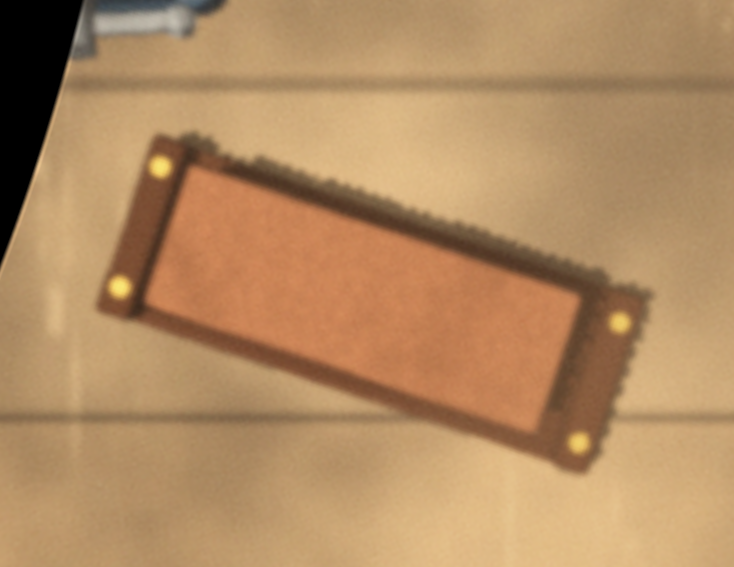

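View pics/top45.png

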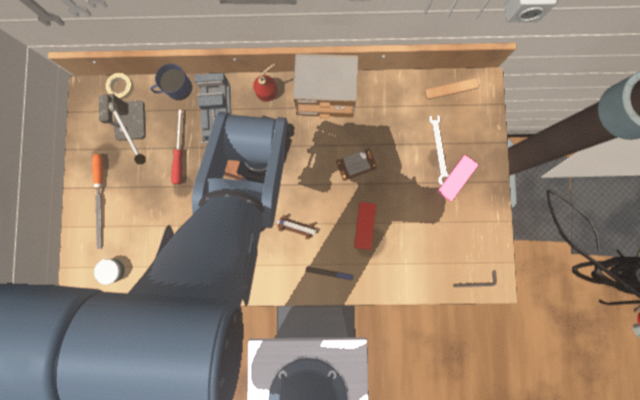

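apply_moves([
  {"x":-10,"y":-30,"z":30,"spin":0},
  {"x":-15,"y":-40,"z":30,"spin":0},
  {"x":-15,"y":-45,"z":10,"spin":0},
  {"x":-15,"y":-45,"z":0,"spin":0},
  {"x":-15,"y":-45,"z":0,"spin":0},
  {"x":-15,"y":-45,"z":0,"spin":0},
  {"x":-15,"y":-45,"z":0,"spin":0},
  {"x":-15,"y":-45,"z":0,"spin":0},
  {"x":-15,"y":-45,"z":0,"spin":0},
  {"x":-15,"y":-45,"z":0,"spin":0},
  {"x":-10,"y":-45,"z":0,"spin":0},
  {"x":0,"y":-30,"z":0,"spin":0},
])

```text
time_s: 44.7
position: [0.4288, -0.4249, 0.2001]
tcp_rot: [[0.958, -0.011, 0.285], [-0.284, 0.052, 0.957], [-0.025, -0.999, 0.047]]
force: [0.9, 0.5, -0.8]
opening: 0.802
```

```bash
python3 - <<'E'
from h import *
s,R,T=state()
im=imaging.capture('top'); save('top46.png',im,(190,135,280,130),2.8); 
w=imaging.capture('wrist'); save('w46.png',w)
im=imaging.capture('scene'); save('s46.png',im,(200,140,240,140),3.3)
E
```

```text
t 44.7 pos [ 0.4288 -0.4249  0.2001] F [ 0.9  0.5 -0.8] open 69.8 ydir [-0.011  0.052 -0.999] headx -16.53 headz 73.4
```

View pics/top46.png

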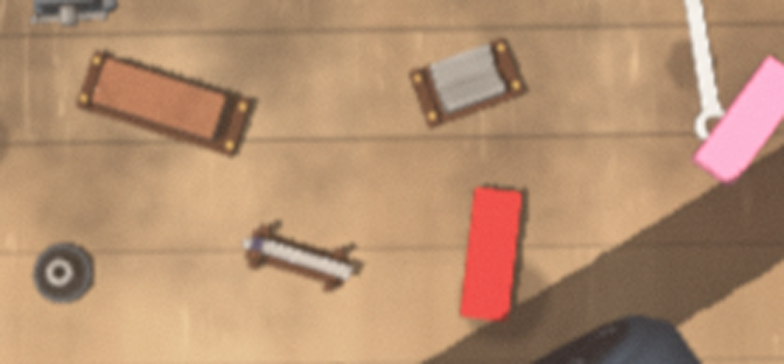

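View pics/s46.png

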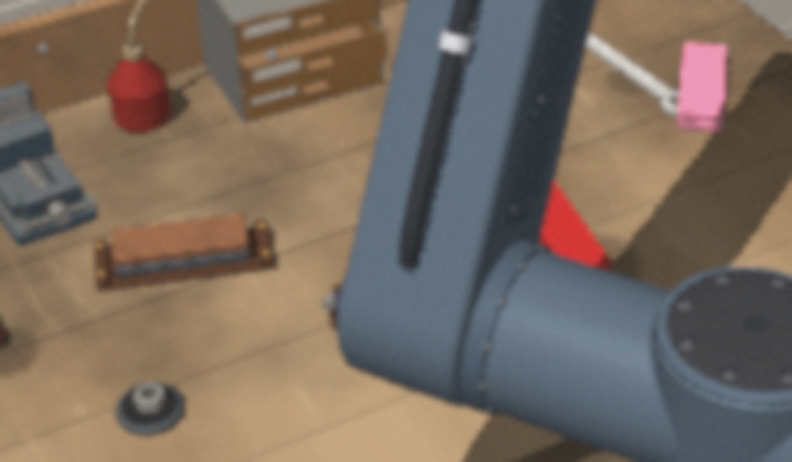

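```bash
python3 -c "
from h import *
print(job.hand_in()); state()"
```

```text
the job is handed in; nothing more can be done
None
the job is handed in; nothing more can be done
```

All four parts are off the stack and in their own places. I took them one at a time, in the order tool bit, nut, V-block, oilstone, and handed the job in at about 45 s of the 112 s allowed. The hand-in reports no verdict.

**Final checks (wrist, top and scene pictures):**

| Part | Where it ended up | Off-centre |
|---|---|---|
| Tool bit | lying in both notches of the rest | about 1.5 mm |
| Hexagon nut | flat on the round pad | under 2 mm |
| V-block | on the short board, groove up and running stop to stop | about 1 mm |
| Oilstone | between the stops of the long board | about 1.5–2 mm lengthwise, 1.2–1.5 mm across |

I left the oilstone's offset as it was. The pink and red bricks were not touched, and the pictures show no sign that any tool nearby moved. The gripper was clear of everything at the end.

**What went wrong or disagreed:**
- **First grasp missed:** the first attempt on the bit closed above it without moving it. The fingertips sat about 13 mm behind the reported TCP, not 8 mm ahead as stated. I corrected for this on every later grasp and confirmed each set-down by contact force.
- **Camera offset:** the top and wrist cameras disagreed by about 3–6 mm. I used the wrist camera.
- **Hard contact:** one contact while seating the bit reached 39 N at the wrist. It was the bit against its rest, not the gripper body.
- **Tool tilt:** the tool tilted by up to about 3° during moves. The oilstone therefore touched down with a slight tilt, about 2–3 mm end to end by estimate. I pressed it down gently before letting go.

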